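# Nest the colour saucers and lock the keeper's cover over the pile

### The arm

A 6-joint arm with a two-finger parallel gripper is mounted at the origin on the work surface. World frame = base frame: x ahead of the robot, y to its left, z up, the work surface at z = 0. Lengths are in m, angles in rad, forces in N, time in s.
With the tool pointing down it reaches from about 0.375 to 0.9 m from the base axis. Payload 3.1 kg.
Tool frame: the origin (TCP) lies at the very end of the fingers, on their centre line; the grasp point (between the pads) lies 19 mm behind it; y points along the fingers, x is the direction in which the jaws open and shut, and the axes are right-handed (so a half turn about y gives the same grasp; the last joint's range is limited). The gripper opens to 85 mm and grips with 20 to 120 N. Pads are 22 mm wide; open, the fingers measure 114 mm over their backs; the gripper's body (76 mm by 85 mm) begins 54 mm behind the grasp point. The pads swing forward as they close: fully open they stand 13 mm farther back than shut.
Start: joints at [-1.381, 0.527, 1.433, -0, 1.181, -0.178], TCP at [0.225, -0.583, 0.194] pointing down, gripper open.
Joint ranges: [-3.08, 3.08], [-0.75, 2.2], [0.22, 2.44], [-1.43, 4.57], [0, 2.65], [-2.85, 2.85]. Speed limits (rad/s): [2.79, 2.79, 3.14, 3.14, 3.14, 3.14].

### API

Orientations are given as a unit quaternion [x, y, z, w].
In Python, from station import r, optics, job gives the robot as it stands.
- The arm moves only by the tool arm_command, never from a script. Its argument "moves" is a list of rows, each a list of 7 numbers: the turn, a rotation vector about the tool's x, y, z in degrees, then the shift along the tool's x, y, z in cm, then the finger opening in cm, from 0 to 8.54. In form: [[ax, ay, az, tx, ty, tz, claw], ...]. A call has 1 to 5 rows; each row shifts and turns the pose as measured when the row begins, along the tool's axes as they then stand; what a row does not reach is not made up. A row lasts 1/10 s, in which the tool goes at most 50 mm and 8.59 degrees, less where a joint would pass 70% of its speed; a pose out of reach is approached as far as the arm can. A call is refused whole if a number of a shift passes 5 or a number of a turn 8.59, either way. A call with a gripper value outside its range is refused whole. The fingers move at their own pace and stop on an object; the grip force is fixed at half the most. Time passes only in rows, so rows that do not move let the fingers close. It gives the time, the measured TCP pose, the force and the opening at its end, in the units of the state.
- r.get_obs(): the state, without advancing time (a new reading comes with each control period).
- optics.get_image(name): name is "scene" or "side" or "wrist"; returns a dict with "image" (420x560x3 uint8, red, green, blue), "intrinsics" (3x3 intrinsics, pixels), "k1" (the pictures are not rectified: a ray, as slopes to the right and down, at radius r is drawn at 1 + k1 r^2 times it, then the intrinsics apply), "pose" (4x4, takes a point from camera to world coordinates). Camera axes: x right, y down, z forward; pixel columns grow to the right and rows downward; lengths in m; the calibration is good to about 2 mm. A picture is of the moment at which its call begins. There is no depth.
- job.finish_job(): hands the job in, once; it reports no verdict.
The state is a dict: "time_s": time; "joint_positions": joint angles; "joint_vel": joint speeds; "joint_torque": joint torques, N m; "tcp_pos": TCP position; "ee_rot": TCP orientation; "contact_force": force on the tool from outside, world axes, zero at the start; "wrist_torque": the same for the moment, N m; "opening": finger opening in m.
Only numpy, scipy, OpenCV 4.12 (cv2) and the standard library are available. Lean on these libraries where they do the work, as an engineer would, in place of code of your own. Each camera call takes 0.05 s, during which the arm holds its last target.

### The job

Put the colour saucers away: nest the two small ceramic saucers that stand on the table squarely on the one already in the keeper, to make a pile of three. Then put the clear cover over the pile, turn it in the collar until its lug drops into the notch, and leave it fully home. Do not drop, knock or force anything, and leave everything else where it is.

Things in the scene. Friction and masses are not known exactly. Their poses are not given: they have to be found in the camera images.
- keeper_base: The saucer keeper: heavy round grey base, 120 mm across, fixed where it stands. Origin: centre of its underside, on the table. Its flat deck is 12 mm up. A ring in the middle of the deck (60 mm outside, 5 mm high) holds the foot of the lowest saucer; an aluminium collar stands round it on the deck (see point keeper_mouth).
- keeper_mouth (a point): Centre of the mouth of the keeper's collar, 24 mm above the table. Collar: 80 mm inside, 96 mm outside, 12 mm high on the deck, with one notch 12 mm wide cut through it down to the deck. The notch lies within 40 degrees either side of -x (the robot's side) as seen from the centre. No pose given here tells where: find it by sight or by feel.
- saucer_a: Small straight-sided white ceramic saucer already seated in the keeper, its origin 13 mm above the table. The three small saucers are alike: 60 mm across, 22 mm high, 70 to 110 g, wall 4 mm (52 mm inside the rim), inner floor 8 mm up, under it a foot 48 mm across and 4 mm high. Origin: centre of the underside, z up; yaw means nothing.
- saucer_b: Second small saucer, as saucer_a, right way up on the table. Nested, its foot drops 4 mm inside the rim below with 2 mm play all round and its shoulder rests on that rim: its origin is then 18 mm above that of the saucer below. Not nested, it rides up to 4 mm too high, or tilted. b and c may go on in either order. Origin: centre of the underside.
- saucer_c: Third small saucer, same as saucer_a and nesting in the same way, right way up on the table. Origin: centre of the underside. The finished pile of three reaches 71 mm above the table.
- cover: Clear plastic bell, open below, standing on the table: 76 mm outside, 70 mm inside, 70 mm high to its flat top (66 mm inside), 100 to 170 g. Origin: centre of its mouth at the bottom edge, z up. Fully home it stands on the keeper's deck, origin 12 mm above the table. It clears the pile by 5 mm all round and fits inside the collar with 2 mm play all round.
- cover_grip (a point): Middle of the bar grip on top of the cover, on its axis, 82 mm above its origin. The bar lies along the cover's x: 44 mm long (x), 12 mm thick (y), from 70 to 94 mm above the origin.
- cover_lug (a point): Underside of the cover's one lug, which sticks out towards the cover's -x near its mouth: 8 mm wide, reaching 47 mm from the axis, 5 to 15 mm above the origin; this point is 42.5 mm out. Off the notch the lug rides on the collar's top, mouth 5 mm inside the collar (origin 19 mm up). Over the notch (2 mm play each side, 2.7 degrees) the cover drops 7 mm and is home.
- big_saucer: Bystander: a larger flared white saucer, 92 mm across the rim, 20 mm high. It does not belong in the pile; leave it. Origin: centre of the underside.
- palette_knife: Bystander: ink spatula, 200 mm long along its x, lying flat. Leave it.
- tape_roll: Bystander: roll of tape lying flat, 90 mm across, 25 mm high. Leave it.
- pen_box: Bystander: clear open box of pens, 100 x 170 mm, 55 mm high. Leave it.
- ink_jar: Bystander: small closed jar, 52 mm across, 60 mm high, beyond the keeper. Leave it.
Things that resemble listed ones, but are neither listed nor needed, are in the scene too. What is shaped like the cover but red is not meant.

How it is judged:
By the outcome, as a careful person would: the job done as asked, in the order asked, and still so for the second after the job is handed in, with the robot touching nothing.
It also fails if it takes over 72 s, if anything falls off the work surface, if the arm or the gripper's body presses on something with over 40 N, if the wrist force passes 120 N, or if a joint passes its speed limit or range.

## Working session

There is one attempt and no reset: what is moved stays moved. The work goes in short steps, Python scripts to look and compute and a tool call to move; the robot and the scene stay as the last step left them, time stands still between calls to the robot, and variables do not carry over. Pictures are saved under pics/ and viewed, and the job is handed in when it is done.

Besides the shell and the picture viewer there is one more tool, called after "Request:" in YAML: its name, and indented under it one key for each argument. arm_command: Moves the arm, as the interface text tells. Its arguments: {"type":"object","properties":{"moves":{"type":"array"}},"required":["moves"]}

```bash
ls; mkdir -p pics; python3 - <<'E'
from station import r, optics, job
import cv2
print(r.get_obs())
for n in ["scene","side","wrist"]:
    d=optics.get_image(n); cv2.imwrite(f"pics/{n}0.png",d["image"][:,:,::-1])
    print(n,d["intrinsics"].tolist(),d["k1"],d["pose"].round(4).tolist())
E
```

```text
pics
{'time_s': 0.0, 'joint_positions': array([-1.38149189e+00,  5.28453652e-01,  1.43388878e+00,  1.25836130e-05,
        1.18139022e+00, -1.78485018e-01]), 'joint_vel': array([0.00011529, 0.00029437, 0.00033817, 0.00033295, 0.0005739 ,
       0.00099174]), 'joint_torque': array([-1.78786442e-03, -4.42357349e+01, -1.78026527e+01, -1.46628122e-04,
        8.48119555e-03,  7.55866921e-06]), 'tcp_pos': array([ 0.22461102, -0.58240502,  0.19274569]), 'ee_rot': array([-0.58246317,  0.40067564, -0.39960565,  0.58353322]), 'contact_force': array([-0.79782822, -1.25781634, -0.19792202]), 'wrist_torque': array([ 0.05541519,  0.00525519, -0.02185749]), 'opening': 0.08514601021556316}
scene [[537.8211690930216, 0.0, 279.3812026343344], [0.0, 537.8211690930216, 224.25054109792552], [0.0, 0.0, 1.0]] -0.06996165478309191 [[0.2373, 0.737, -0.6329, 1.4774], [0.9713, -0.1888, 0.1443, -0.2189], [-0.0131, -0.649, -0.7607, 1.1871], [0.0, 0.0, 0.0, 1.0]]
side [[509.51689161049063, 0.0, 286.306260868082], [0.0, 509.51689161049063, 201.8568200467667], [0.0, 0.0, 1.0]] -0.006026429160481136 [[-0.9915, -0.0788, 0.1033, 0.4048], [-0.1297, 0.5556, -0.8213, 1.1233], [0.0073, -0.8277, -0.5611, 0.8498], [0.0, 0.0, 0.0, 1.0]]
wrist [[307.3915457763299, 0.0, 282.8727195158199], [0.0, 307.3915457763299, 208.8830236151698], [0.0, 0.0, 1.0]] -0.024578756218779457 [[0.3595, -0.8956, -0.2622, 0.2911], [-0.9332, -0.3455, -0.0991, -0.5561], [-0.0018, 0.2803, -0.9599, 0.373], [0.0, 0.0, 0.0, 1.0]]
```

View pics/scene0.png

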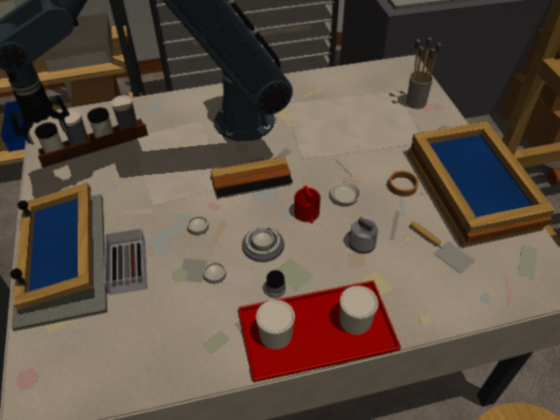

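View pics/side0.png

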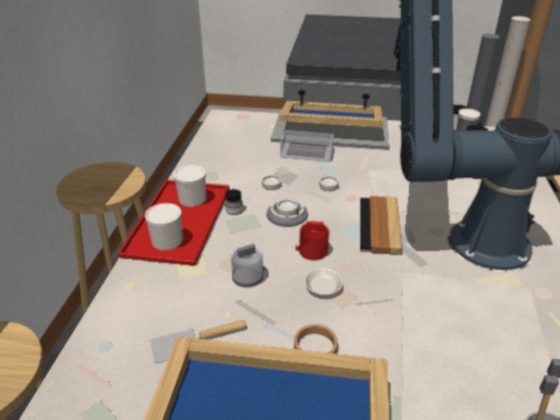

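View pics/wrist0.png

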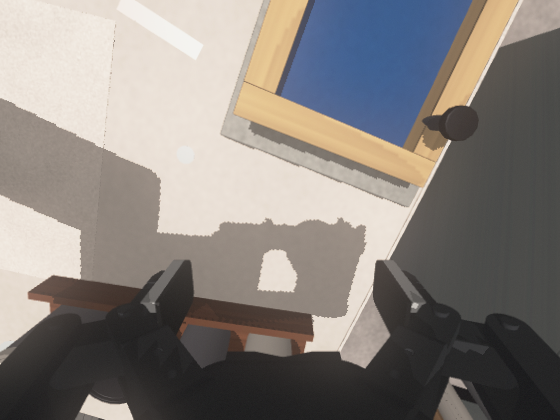

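The scene view shows small saucers at (198,225) and (214,271), the keeper at (263,241), the clear grey cover at (363,235) and the red decoy at (307,204). Next I'll zoom in and set up helpers.

```bash
cat > h.py <<'E'
from station import r, optics, job
import cv2, numpy as np
from scipy.spatial.transform import Rotation as R
def snap(n,fn=None):
    d=optics.get_image(n); d["bgr"]=d["image"][:,:,::-1].copy()
    if fn: cv2.imwrite(f"pics/{fn}.png",d["bgr"])
    return d
def ray(d,uv):
    K=d["intrinsics"];k=d["k1"];q=(np.atleast_2d(uv).astype(float)-K[:2,2])/[K[0,0],K[1,1]]
    s=q.copy()
    for _ in range(20): s=q/(1+k*(s**2).sum(1,keepdims=True))
    dirs=np.c_[s,np.ones(len(s))]@d["pose"][:3,:3].T
    return d["pose"][:3,3],dirs
def plane(d,uv,z):
    o,v=ray(d,uv); return (o+v*((z-o[2])/v[:,2])[:,None])
def proj(d,P):
    P=np.atleast_2d(P); c=(P-d["pose"][:3,3])@d["pose"][:3,:3]; s=c[:,:2]/c[:,2:]
    s=s*(1+d["k1"]*(s**2).sum(1,keepdims=True)); return s@d["intrinsics"][:2,:2].T+d["intrinsics"][:2,2]
def crop(d,x0,y0,x1,y1,f,fn):
    c=cv2.resize(d["bgr"][y0:y1,x0:x1],None,fx=f,fy=f,interpolation=cv2.INTER_CUBIC); cv2.imwrite(f"pics/{fn}.png",c)
def circ(P):
    A=np.c_[2*P[:,:2],np.ones(len(P))]; s=np.linalg.lstsq(A,(P[:,:2]**2).sum(1),rcond=None)[0]
    return s[:2],np.sqrt(s[2]+s[:2]@s[:2])
E
python3 - <<'E'
from h import *
a=snap("scene"); crop(a,180,180,400,310,3.6,"sc1")
b=snap("side"); crop(b,220,160,350,300,4.2,"sd1")
w=snap("wrist"); o=r.get_obs(); T=np.eye(4);T[:3,:3]=R.from_quat(o["ee_rot"]).as_matrix();T[:3,3]=o["tcp_pos"]
X=np.linalg.inv(T)@w["pose"]; print(X.round(4).tolist()); np.save("X.npy",X); print(T.round(3))
for d,n,pts in[(a,"scene",[(198,225),(214,271),(263,241),(363,235),(345,194),(307,204)]),(b,"side",[(329,184),(271,183),(287,208),(247,268),(323,285),(314,240)])]:
    print(n,plane(d,pts,0.015).round(3).tolist())
E
```

```text
[[1.0, -0.0001, -0.0002, -0.0011], [0.0002, -0.2806, 0.9598, -0.1801], [-0.0001, -0.9598, -0.2806, 0.0716], [0.0, 0.0, 0.0, 1.0]]
[[ 0.36  -0.     0.933  0.225]
 [-0.933  0.001  0.36  -0.583]
 [-0.001 -1.     0.     0.193]
 [ 0.     0.     0.     1.   ]]
scene [[0.447, -0.224, 0.015], [0.619, -0.205, 0.015], [0.551, -0.055, 0.015], [0.599, 0.222, 0.015], [0.435, 0.223, 0.015], [0.446, 0.101, 0.015]]
side [[0.441, -0.214, 0.015], [0.619, -0.195, 0.015], [0.552, -0.068, 0.015], [0.616, 0.201, 0.015], [0.428, 0.235, 0.015], [0.463, 0.068, 0.015]]
```

View pics/sc1.png

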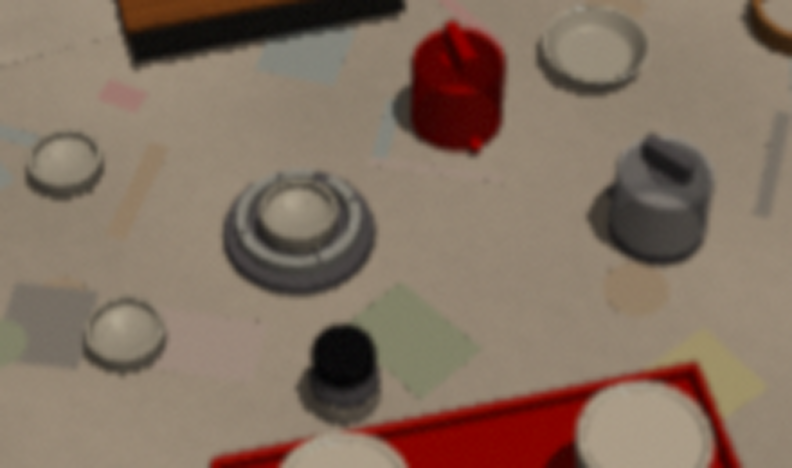

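View pics/sd1.png

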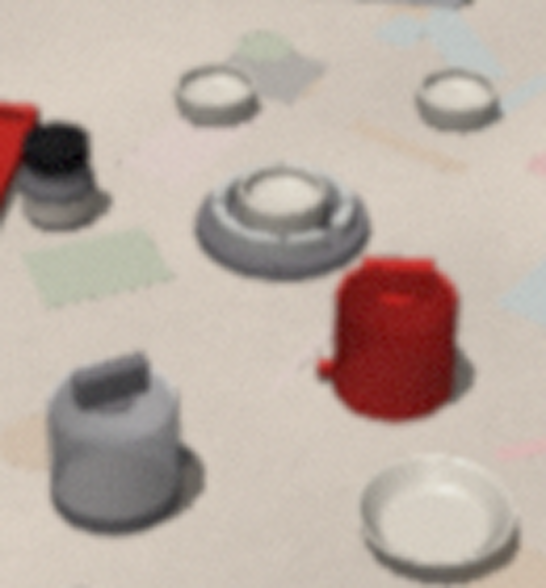

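Request:
arm_command:
  moves:
    - [0, 7, 0, -2.6, 0, 3.5, 8.5]
    - [0, 7, 0, -3.0, 0, 3.1, 8.5]
    - [0, 7, 0, -3.4, 0, 2.7, 8.5]
    - [0, 0, 0, -3.7, 0, 2.3, 8.5]
    - [0, 0, 0, -3.7, 0, 2.3, 8.5]

```text
time_s: 0.8
tcp_pos: [0.3414, -0.4011, 0.1922]
ee_rot: [0.495, -0.505, 0.508, -0.493]
contact_force: [0.6, -0.2, 0.1]
opening: 0.0847
```

Request:
arm_command:
  moves:
    - [0, 0, 0, -3.7, 0, 2.3, 8.5]
    - [0, 0, 0, -3.7, 0, 2.3, 8.5]
    - [0, 0, 0, -3.7, 0, 2.3, 8.5]
    - [0, 0, 0, -3.7, 0, 2.3, 8.5]
    - [0, 0, 0, -3.7, 0, 2.3, 8.5]

```text
time_s: 1.3
tcp_pos: [0.4651, -0.2116, 0.1922]
ee_rot: [0.494, -0.504, 0.509, -0.492]
contact_force: [0.6, -1.1, -0.5]
opening: 0.0848
```

Request:
arm_command:
  moves:
    - [0, 0, 0, -3.5, 0, 1.0, 8.5]
    - [0, 0, 0, -3.5, 0, 1.0, 8.5]
    - [0, 0, 0, 0, 0, 0, 8.5]

```text
time_s: 1.6
tcp_pos: [0.4902, -0.1349, 0.1922]
ee_rot: [0.495, -0.502, 0.508, -0.495]
contact_force: [0.6, -0.3, -0.4]
opening: 0.0849
```

```bash
python3 - <<'E'
from h import *
w=snap("wrist","w1"); print(r.get_obs()["tcp_pos"], r.get_obs()["joint_positions"].round(2))
for n,p in dict(b=(.444,-.219,.02),c=(.619,-.2,.02),k=(.551,-.062,.02)).items(): print(n,proj(w,p).round(0))
E
```

```text
[ 0.49006222 -0.13681847  0.19223751] [-0.49  0.37  1.73 -0.01  1.04  1.11]
b [[353. 220.]]
c [[342.  62.]]
k [[216. 131.]]
```

View pics/w1.png

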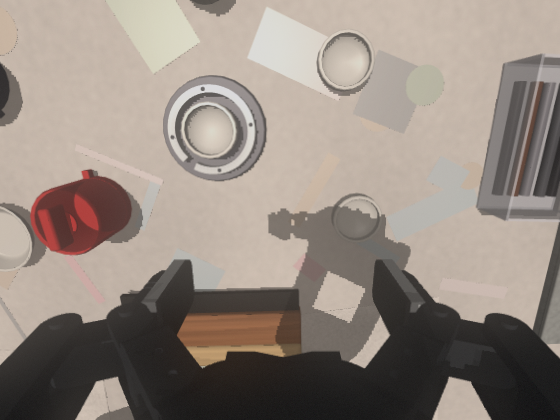

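The wrist view shows saucer c at (346,60), saucer b in shadow at (357,217), the keeper at (212,128), and what looks like the notch near (185,160). Zooming in next.

```bash
python3 - <<'E'
from h import *
w=snap("wrist"); 
im=w["bgr"]
t=[cv2.resize(im[y0:y1,x0:x1],(390,390),interpolation=cv2.INTER_CUBIC) for x0,y0,x1,y1 in [(155,70,275,190),(310,170,400,260)]]
cv2.imwrite("pics/w1z.png",np.hstack(t))
E
```

```text
(no output)
```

View pics/w1z.png

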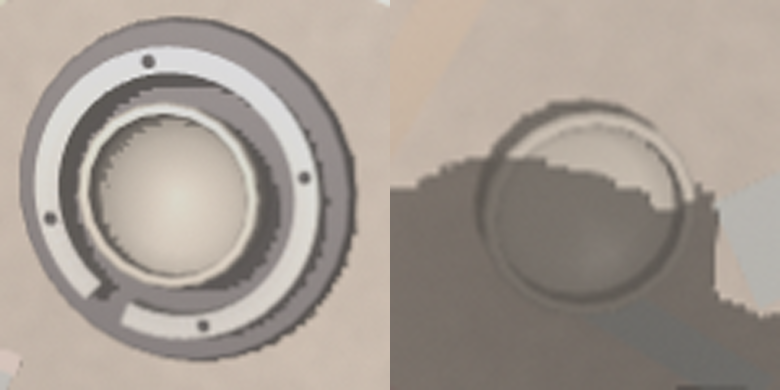

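```bash
cat >> h.py <<'E'
def radial(d,c,z,rmin,rmax,sign=0,n=120,want=None,angs=None):
    """sub-pixel radial edges on plane z about c; returns circle centre, radius, residual"""
    g=cv2.GaussianBlur(cv2.cvtColor(d["bgr"],cv2.COLOR_BGR2GRAY),(3,3),0).astype(np.float32)
    c=np.array(c,float)
    for it in range(4):
        th=np.linspace(0,2*np.pi,n,endpoint=False) if angs is None else np.radians(angs)
        rr=np.arange(rmin,rmax,0.00025)
        P=np.zeros((len(th),len(rr),3)); P[...,0]=c[0]+np.cos(th)[:,None]*rr; P[...,1]=c[1]+np.sin(th)[:,None]*rr; P[...,2]=z
        uv=proj(d,P.reshape(-1,3)).reshape(len(th),len(rr),2).astype(np.float32)
        v=cv2.remap(g,uv[...,0],uv[...,1],cv2.INTER_LINEAR)
        k=4; dv=v[:,k:]-v[:,:-k]; s=np.abs(dv) if sign==0 else sign*dv
        i=s.argmax(1); m=s[np.arange(len(th)),i]; rad=rr[i]+k*0.000125
        Q=c+np.c_[np.cos(th),np.sin(th)]*rad[:,None]; ok=m>np.median(m)*0.5
        for _ in range(6):
            cc,R0=circ(Q[ok]); e=np.hypot(*(Q-cc).T)-R0; s0=np.median(np.abs(e[ok]))*2.5+1e-4; ok=(np.abs(e)<s0)&(m>np.median(m)*0.5)
        c=cc
    return cc.round(4),round(float(R0),4),ok.sum(),round(float(np.abs(e[ok]).mean()),5)
E
python3 - <<'E'
from h import *
w=snap("wrist")
def p(uv,z): return plane(w,[uv],z)[0,:2]
k=p((155+173/3.25,70+192/3.25),.024); print("k",k)
print("collar out",radial(w,k,.024,.043,.053,-1)); print("collar in",radial(w,k,.024,.036,.044,1))
a=p((155+168/3.25,70+195/3.25),.035)
print("a out",radial(w,a,.035,.026,.034,-1),"a in",radial(w,a,.035,.022,.029,1))
c=p((346,60),.022); print("c out",radial(w,c,.022,.026,.034,-1),radial(w,c,.022,.022,.028,1))
b=p((310+585/390*90-90+0,170+205/390*90),.022) 
b=p((310+(585-390)*90/390,170+205*90/390),.022);print("b",b,radial(w,b,.022,.026,.034,0),radial(w,b,.022,.022,.028,0))
n=p((155+110/3.25,70+307/3.25),.024); print("notch",n)
s=snap("scene"); t=snap("side")
for d in(s,t):
  for nm,cc,z in(("a",a,.035),("b",b,.022),("c",c,.022)): print(nm,radial(d,cc,z,.025,.035,0))
E
```

```text
k [ 0.55365164 -0.05804412]
collar out (array([ 0.5521, -0.0567]), 0.0481, np.int64(109), 0.00018)
collar in (array([ 0.5521, -0.0568]), 0.04, np.int64(114), 0.00019)
a out (array([ 0.5527, -0.0565]), 0.0293, np.int64(111), 0.00019) a in (array([ 0.5527, -0.0567]), 0.0263, np.int64(42), 0.0)
c out (array([ 0.6211, -0.2039]), 0.0289, np.int64(93), 0.00018) (array([ 0.6212, -0.2041]), 0.0263, np.int64(89), 0.00018)
b [ 0.44692695 -0.22433166] (array([ 0.4461, -0.2226]), 0.0277, np.int64(64), 0.0002) (array([ 0.448 , -0.2213]), 0.0261, np.int64(101), 0.0004)
notch [ 0.51537988 -0.03263377]
a (array([ 0.5492, -0.0568]), 0.0337, np.int64(78), 0.00055)
b (array([ 0.445 , -0.2239]), 0.0313, np.int64(52), 0.00052)
c (array([ 0.6236, -0.2047]), 0.0286, np.int64(74), 0.00041)
a (array([ 0.5518, -0.0542]), 0.0288, np.int64(78), 0.00073)
b (array([ 0.4421, -0.2227]), 0.0289, np.int64(59), 0.00065)
c (array([ 0.6194, -0.2033]), 0.0292, np.int64(57), 0.00062)
```

```bash
cat >> h.py <<'E'
def to(x,y,z,az=-90):
    o=r.get_obs(); M=R.from_quat(o["ee_rot"]); d=M.inv().apply(np.array([x,y,z])-o["tcp_pos"])*100
    a=np.radians(az); T=R.from_matrix(np.array([[np.cos(a),0,-np.sin(a)],[np.sin(a),0,np.cos(a)],[0,-1,0]]))
    print("t",o["time_s"].__round__(2),"shift cm",d.round(2),"turn deg",np.degrees((M.inv()*T).as_rotvec()).round(2),"open",round(o["opening"],4),"F",o["contact_force"].round(1))
E
python3 -c "
from h import *
to(.621,-.204,.06)"
```

```text
t 1.85 shift cm [ 5.9  13.35 13.23] turn deg [-0.32 -1.56  0.49] open 0.0849 F [-0.1 -0.6 -0.1]
```

Request:
arm_command:
  moves:
    - [-0.3, -1.6, 0.5, 1.5, 3.0, 3.0, 8.5]
    - [0, 0, 0, 1.5, 3.0, 3.0, 8.5]
    - [0, 0, 0, 1.5, 3.0, 3.0, 8.5]
    - [0, 0, 0, 1.5, 3.0, 3.0, 8.5]
    - [0, 0, 0, 0, 1.3, 1.2, 8.5]

```text
time_s: 2.35
tcp_pos: [0.6248, -0.214, 0.0589]
ee_rot: [0.497, -0.5, 0.506, -0.498]
contact_force: [-0.3, 0.5, -0.2]
opening: 0.0852
```

```bash
python3 - <<'E'
from h import *
w=snap("wrist","w2"); to(.621,-.204,.006)
print(radial(w,(.621,-.204),.022,.026,.034,-1),radial(w,(.621,-.204),.022,.022,.028,1), proj(w,(.621,-.204,.022)))
crop(snap("side"),220,120,340,230,5,"s2")
E
```

```text
t 2.4 shift cm [-0.92  5.13 -0.44] turn deg [-0.39 -0.6   0.21] open 0.0854 F [ 1.1 -1.  -0.8]
(array([ 0.6227, -0.2043]), 0.0288, np.int64(80), 0.00022) (array([ 0.6223, -0.2042]), 0.0262, np.int64(86), 0.00013) [[270.81672459 224.25406654]]
```

View pics/w2.png

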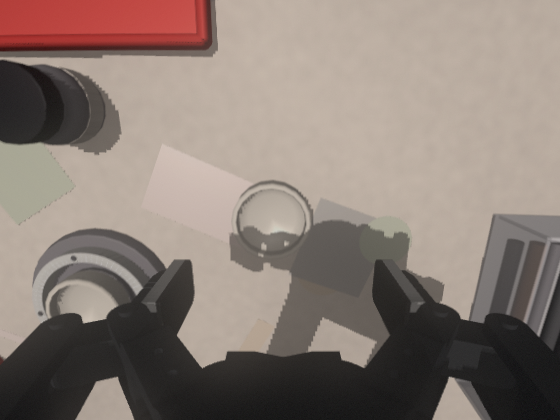

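View pics/s2.png

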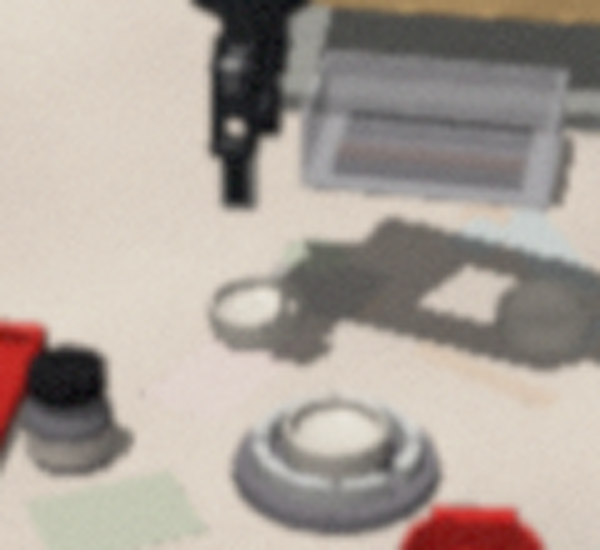

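```bash
python3 - <<'E'
from h import *
s=snap("side"); c=snap("scene"); print(r.get_obs()["tcp_pos"])
for z in (.04,.05,.06,.07,.08,.1,.12):
    print(z,[proj(s,(.6248,yy,z)).round(1).tolist() for yy in(-.214+.05,-.214-.05)],[proj(c,(.6248,yy,z)).round(1).tolist() for yy in(-.214+.05,-.214-.05)])
crop(s,240,120,300,170,10,"s3");crop(c,160,200,280,290,6,"c3")
E
```

```text
[ 0.62253674 -0.21084237  0.06168104]
0.04 [[[267.3, 181.2]], [[272.4, 164.7]]] [[[228.7, 264.3]], [[191.2, 271.8]]]
0.05 [[[267.3, 178.4]], [[272.4, 162.0]]] [[[228.4, 262.0]], [[190.7, 269.6]]]
0.06 [[[267.3, 175.5]], [[272.3, 159.2]]] [[[228.1, 259.7]], [[190.1, 267.3]]]
0.07 [[[267.2, 172.6]], [[272.3, 156.4]]] [[[227.7, 257.4]], [[189.6, 265.1]]]
0.08 [[[267.2, 169.7]], [[272.3, 153.6]]] [[[227.4, 255.1]], [[189.0, 262.7]]]
0.1 [[[267.1, 163.9]], [[272.2, 148.0]]] [[[226.7, 250.4]], [[187.9, 258.1]]]
0.12 [[[267.0, 157.9]], [[272.2, 142.2]]] [[[226.0, 245.5]], [[186.8, 253.3]]]
```

View pics/s3.png

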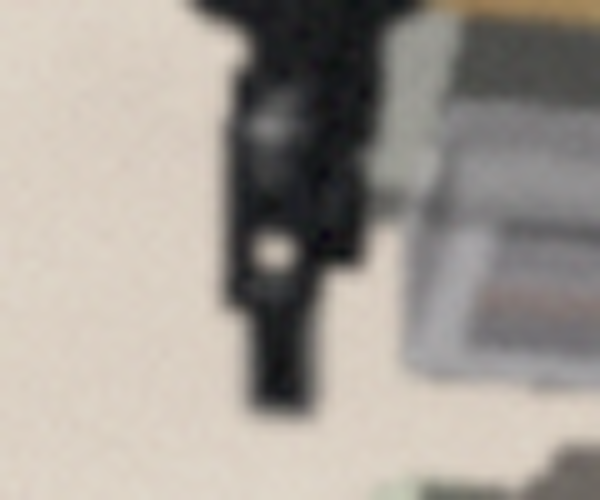

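View pics/c3.png

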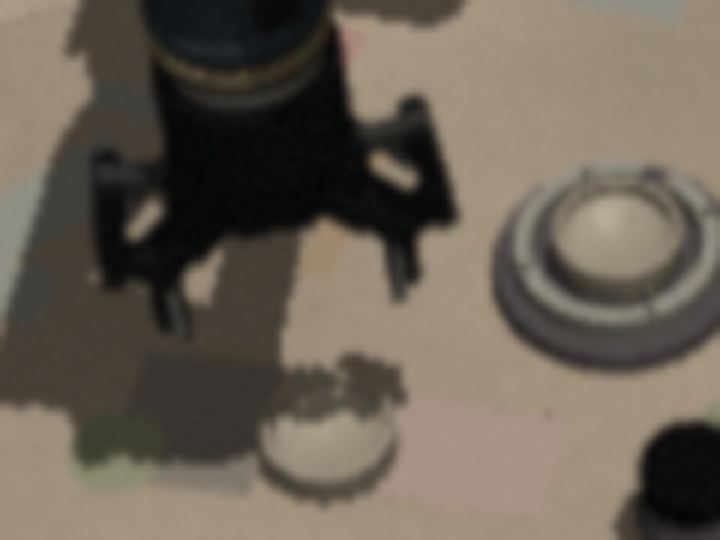

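Request:
arm_command:
  moves:
    - [0, 0, 0, -0.7, 2.0, 0, 7.2]
    - [0, 0, 0, 0, 2.0, 0, 7.2]
    - [0, 0, 0, 0, 0, 0, 7.2]
    - [0, 0, 0, 0, 0, 0, 7.2]

```text
time_s: 2.95
tcp_pos: [0.6219, -0.206, 0.0284]
ee_rot: [0.496, -0.498, 0.508, -0.499]
contact_force: [-0.5, -0.0, -0.2]
opening: 0.0719
```

```bash
python3 - <<'E'
from h import *
s=snap("side"); c=snap("scene"); w=snap("wrist","w4"); to(.622,-.204,.006);print(r.get_obs()["tcp_pos"])
crop(s,240,120,300,200,6,"s4");crop(c,160,200,280,290,6,"c4")
E
```

```text
t 3.1 shift cm [-0.23  2.24 -0.09] turn deg [-0.77 -0.61  0.45] open 0.0719 F [-0.1 -0.1 -0.3]
[ 0.62253838 -0.20614775  0.02845406]
```

View pics/s4.png

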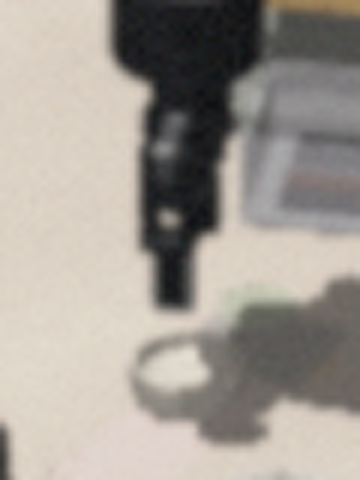

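View pics/c4.png

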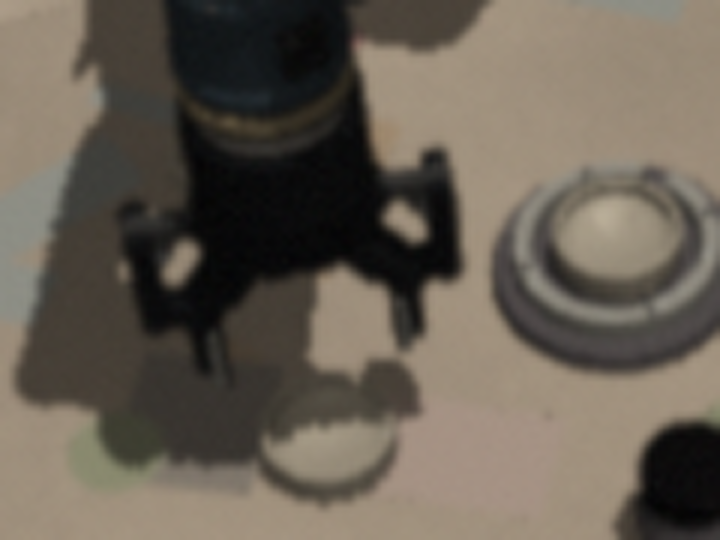

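View pics/w4.png

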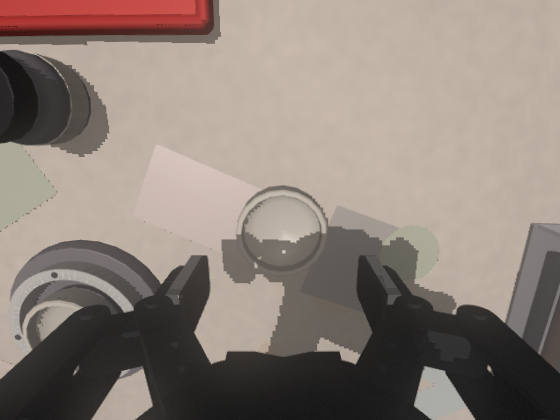

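Request:
arm_command:
  moves:
    - [-0.8, -0.6, 0.5, -0.2, 1.2, -0.1, 7.6]
    - [0, 0, 0, 0, 1.2, 0, 7.6]
    - [0, 0, 0, 0, 0.7, 0, 7.6]
    - [0, 0, 0, 0, 0, 0, 7.6]

```text
time_s: 3.5
tcp_pos: [0.6227, -0.2046, -0.0032]
ee_rot: [-0.5, 0.5, -0.5, 0.501]
contact_force: [-0.7, 0.7, 0.8]
opening: 0.0757
```

```bash
python3 - <<'E'
from h import *
s=snap("side"); c=snap("scene"); w=snap("wrist","w5"); to(.622,-.204,-.03);print(r.get_obs()["tcp_pos"])
a=cv2.resize(s["bgr"][130:210,235:305],(420,480),interpolation=2);b=cv2.resize(c["bgr"][220:290,170:240],(380,480),interpolation=2)
cv2.imwrite("pics/sc5.png",np.hstack([a,b]))
E
```

```text
t 3.65 shift cm [-0.11  2.82 -0.16] turn deg [-0.18  0.05  0.06] open 0.0761 F [-0.6 -0.8 -0.8]
[ 0.62355128 -0.20507523 -0.00175911]
```

View pics/sc5.png

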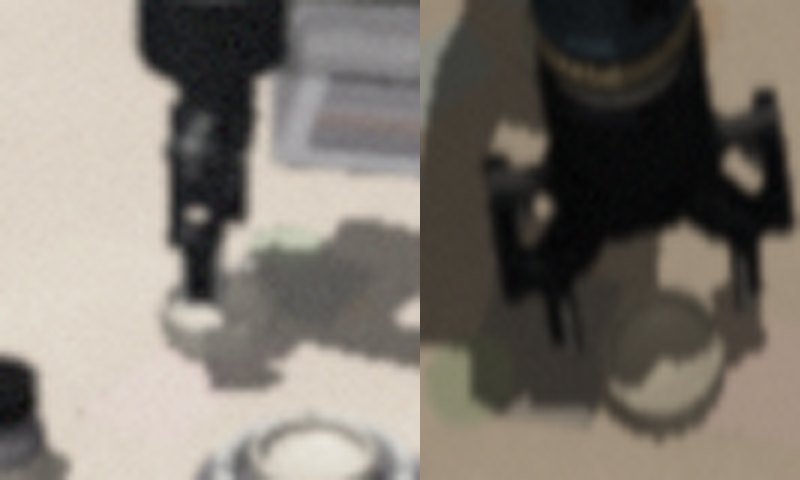

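View pics/w5.png

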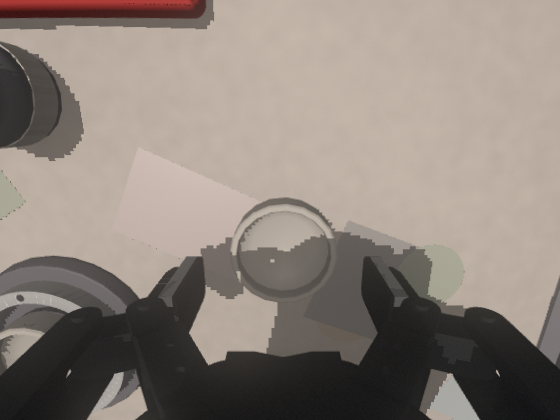

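Request:
arm_command:
  moves:
    - [0, 0, 0, -0.1, 1.2, -0.1, 7.6]
    - [0, 0, 0, 0, 0.8, 0, 7.6]
    - [0, 0, 0, 0, 0.4, 0, 7.6]
    - [0, 0, 0, 0, 0, 0, 7.6]

```text
time_s: 4.05
tcp_pos: [0.6228, -0.2041, -0.0275]
ee_rot: [0.5, -0.498, 0.501, -0.501]
contact_force: [-0.8, -0.0, -0.7]
opening: 0.0761
```

```bash
python3 - <<'E'
from h import *
s=snap("side"); c=snap("scene"); w=snap("wrist","w6"); to(.622,-.204,-.03);print(r.get_obs()["tcp_pos"])
a=cv2.resize(s["bgr"][130:210,235:305],(420,480),interpolation=2);b=cv2.resize(c["bgr"][220:290,170:240],(380,480),interpolation=2)
cv2.imwrite("pics/sc6.png",np.hstack([a,b]))
print(radial(w,(.621,-.204),.022,.026,.034,-1),radial(w,(.621,-.204),.022,.022,.028,1))
E
```

```text
t 4.2 shift cm [-0.05  0.36 -0.16] turn deg [-0.32  0.06  0.13] open 0.076 F [ 0.  -0.7  0.6]
[ 0.62360888 -0.20451278 -0.02643245]
(array([ 0.6222, -0.2039]), 0.0292, np.int64(70), 0.00013) (array([ 0.6217, -0.204 ]), 0.0262, np.int64(113), 0.00012)
```

View pics/sc6.png

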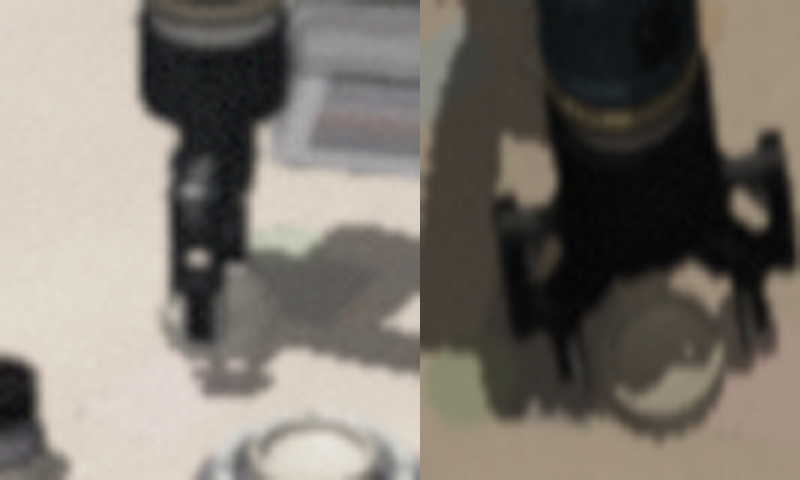

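View pics/w6.png

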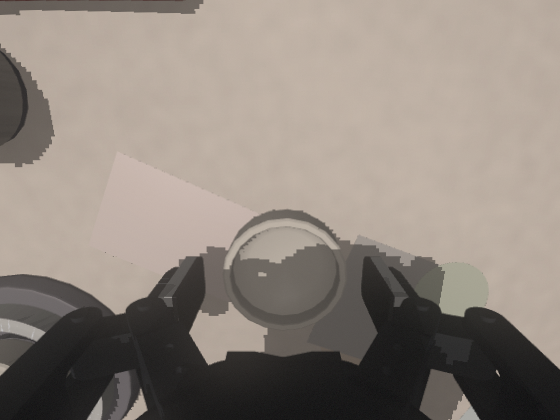

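Request:
arm_command:
  moves:
    - [0, 0, 0, 0, 0.5, -0.1, 7.6]
    - [0, 0, 0, 0, 0.4, 0, 7.6]
    - [0, 0, 0, 0, 0, 0, 7.6]

```text
time_s: 4.5
tcp_pos: [0.6233, -0.2049, -0.0352]
ee_rot: [0.499, -0.497, 0.502, -0.501]
contact_force: [-0.4, 0.5, -0.8]
opening: 0.0758
```

Request:
arm_command:
  moves:
    - [0, 0, 0, 0, 0, 0, 5.0]
    - [0, 0, 0, 0, 0, 0, 5.0]
    - [0, 0, 0, 0, 0, 0, 5.0]
    - [0, 0, 0, 0, 0, 0, 5.0]

```text
time_s: 4.9
tcp_pos: [0.6237, -0.2052, -0.0346]
ee_rot: [0.499, -0.497, 0.503, -0.501]
contact_force: [0.0, -0.5, -0.9]
opening: 0.0584
```

```bash
python3 - <<'E'
from h import *
s=snap("side"); w=snap("wrist","w7"); to(.622,-.204,-.03);print(r.get_obs()["tcp_pos"])
crop(s,235,130,305,210,6,"s7")
E
```

```text
t 5.0 shift cm [-0.11 -0.48 -0.16] turn deg [-0.46  0.06  0.2 ] open 0.0581 F [ 0.2 -0.1 -0.3]
[ 0.62360866 -0.20511131 -0.03476118]
```

View pics/w7.png

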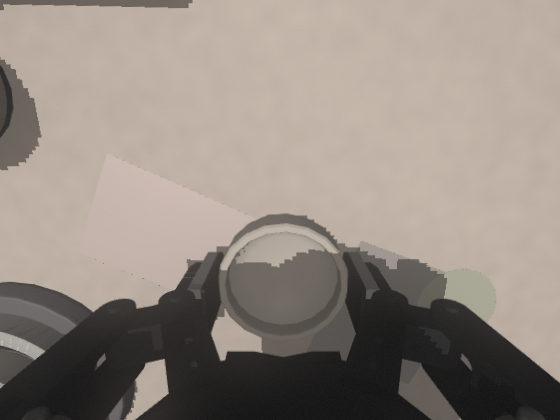

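View pics/s7.png

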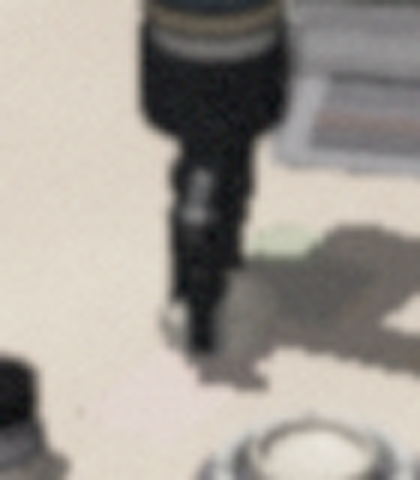

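Request:
arm_command:
  moves:
    - [0, 0, 0, 0, -0.7, 0, 5.0]
    - [0, 0, 0, 0, -1.5, 0, 5.0]
    - [0, 0, 0, 0, -3.0, 0, 5.0]
    - [0, 0, 0, 0, -3.0, 0, 5.0]
    - [0, 0, 0, 0, 0, 0, 5.0]

```text
time_s: 5.5
tcp_pos: [0.6226, -0.2046, 0.052]
ee_rot: [0.499, -0.497, 0.502, -0.501]
contact_force: [1.0, -0.1, 0.8]
opening: 0.0581
```

```bash
python3 - <<'E'
from h import *
s=snap("side"); w=snap("wrist","w8"); to(.552,-.057,.055);print(r.get_obs()["tcp_pos"])
o=r.get_obs()["tcp_pos"]
print("held rim", radial(w,(o[0]-.001,o[1]+.001),o[2]+.0347+.022,.025,.034,-1),radial(w,(o[0]-.001,o[1]+.001),o[2]+.0347+.022,.022,.028,0))
crop(s,220,100,320,200,5,"s8")
E
```

```text
t 5.6 shift cm [-14.64  -0.66  -6.79] turn deg [-0.05  0.05 -0.01] open 0.0582 F [ 0.6 -0.1 -0.9]
[ 0.62005601 -0.20334062  0.04837848]
held rim (array([ 0.6195, -0.2029]), 0.0298, np.int64(36), 0.0) (array([ 0.6189, -0.2028]), 0.0266, np.int64(112), 0.00013)
```

View pics/w8.png

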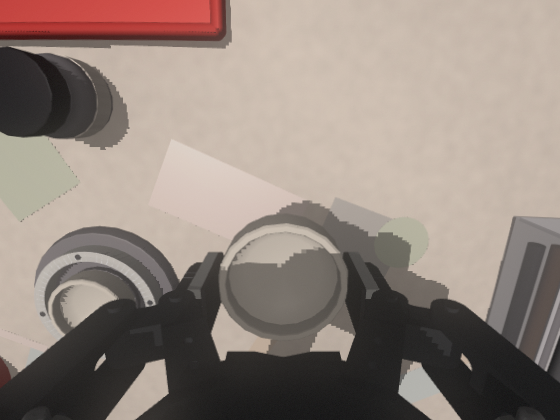

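View pics/s8.png

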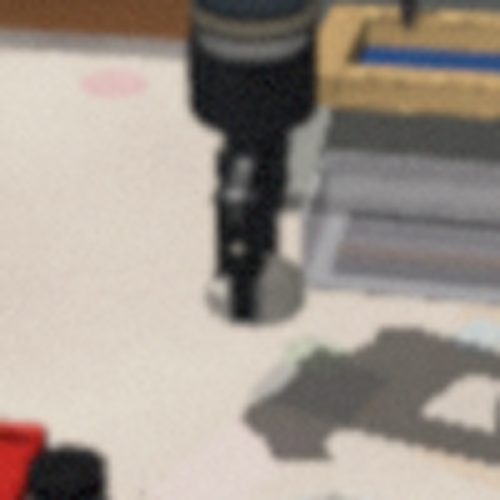

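Request:
arm_command:
  moves:
    - [0, 0, 0, -2.9, -0.2, -2.4, 5.0]
    - [0, 0, 0, -2.9, -0.2, -2.4, 5.0]
    - [0, 0, 0, -2.9, 0, -2.4, 5.0]
    - [0, 0, 0, -2.9, 0, -2.4, 5.0]
    - [0, 0, 0, -2.9, 0, -2.4, 5.0]

```text
time_s: 6.1
tcp_pos: [0.4971, -0.058, 0.0483]
ee_rot: [0.499, -0.501, 0.502, -0.499]
contact_force: [-0.2, 0.2, -0.7]
opening: 0.0579
```

Request:
arm_command:
  moves:
    - [0, 0, 0, 0, 0, 0, 5.0]
    - [0, 0, 0, 0, 0, 0, 5.0]

```text
time_s: 6.3
tcp_pos: [0.4888, -0.0525, 0.0464]
ee_rot: [-0.502, 0.504, -0.496, 0.498]
contact_force: [-0.1, -0.5, -1.4]
opening: 0.0584
```

```bash
cat >> h.py <<'E'
def held(w,off=.0347):
    o=r.get_obs()["tcp_pos"]; c=o[:2]+[-.0007,.0005]
    a=radial(w,c,o[2]+off+.022,.022,.028,0); b=radial(w,c,o[2]+off+.022,.026,.034,-1)
    print("held in",a,"rel",(a[0]-o[:2]).round(4),"out",b,"rel",(b[0]-o[:2]).round(4))
def keeper(w,z=.035):
    print("collar o",radial(w,(.5521,-.0567),.024,.043,.053,-1),"i",radial(w,(.5521,-.0567),.024,.036,.044,1),"\ntop saucer o",radial(w,(.5523,-.0567),z,.026,.034,-1),"i",radial(w,(.5523,-.0567),z,.022,.029,1))
E
python3 - <<'E'
from h import *
w=snap("wrist","w9"); to(.552,-.057,.055);print(r.get_obs()["tcp_pos"]); held(w); keeper(w)
E
```

```text
t 6.35 shift cm [ 0.46 -0.97  6.39] turn deg [ 0.81 -0.1  -0.29] open 0.0583 F [-1.4  0.7 -1.3]
[ 0.48793711 -0.05225733  0.04622194]
held in (array([ 0.4881, -0.0516]), 0.0264, np.int64(115), 0.00017) rel [0.0002 0.0007] out (array([ 0.489 , -0.0516]), 0.0293, np.int64(63), 0.00012) rel [0.0011 0.0007]
collar o (array([ 0.5519, -0.0566]), 0.0482, np.int64(109), 9e-05) i (array([ 0.5518, -0.0566]), 0.04, np.int64(112), 0.0) 
top saucer o (array([ 0.5526, -0.0561]), 0.0291, np.int64(120), 0.00014) i (array([ 0.5524, -0.0562]), 0.0261, np.int64(120), 0.00013)
```

View pics/w9.png

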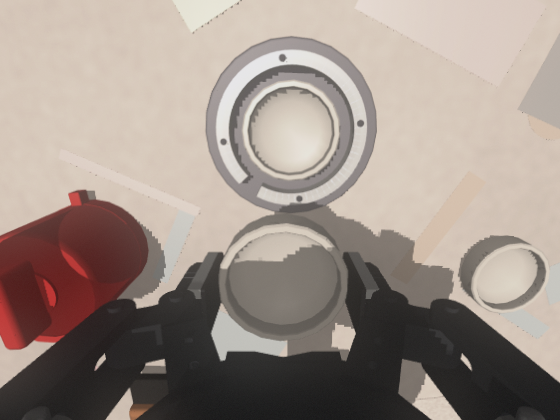

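Request:
arm_command:
  moves:
    - [0.8, 0, -0.3, 0.2, 0, 2.2, 5.0]
    - [0, 0, 0, 0.2, 0, 2.2, 5.0]
    - [0, 0, 0, 0, 0.5, 2.0, 5.0]
    - [0, 0, 0, 0, 1.0, 0, 5.0]
    - [0, 0, 0, 0, 0, 0, 5.0]

```text
time_s: 6.85
tcp_pos: [0.5553, -0.0601, 0.0279]
ee_rot: [-0.499, 0.502, -0.501, 0.498]
contact_force: [-1.5, -0.1, -0.9]
opening: 0.0583
```

Request:
arm_command:
  moves:
    - [0, 0, 0, 0, 0, 0, 5.0]

```text
time_s: 6.95
tcp_pos: [0.5545, -0.0604, 0.0272]
ee_rot: [-0.499, 0.502, -0.501, 0.498]
contact_force: [-0.3, -0.7, -0.4]
opening: 0.0582
```

```bash
python3 - <<'E'
from h import *
w=snap("wrist","w10"); to(.5525,-.0568,-.0037);print(r.get_obs()["tcp_pos"]); held(w); keeper(w)
E
```

```text
t 7.0 shift cm [-0.34  3.08 -0.12] turn deg [ 0.22 -0.36 -0.02] open 0.0583 F [ 0.3  0.1 -0.9]
[ 0.55377822 -0.06022053  0.02712858]
held in (array([ 0.5533, -0.0593]), 0.0263, np.int64(112), 0.00014) rel [-0.0005  0.0009] out (array([ 0.554 , -0.0593]), 0.0294, np.int64(61), 0.00011) rel [0.0002 0.0009]
collar o (array([ 0.5518, -0.0567]), 0.0482, np.int64(68), 0.00012) i (array([ 0.5521, -0.0567]), 0.04, np.int64(48), 0.0) 
top saucer o (array([ 0.553 , -0.0564]), 0.0296, np.int64(56), 0.00014) i (array([ 0.5527, -0.0564]), 0.0264, np.int64(36), 0.00013)
```

View pics/w10.png

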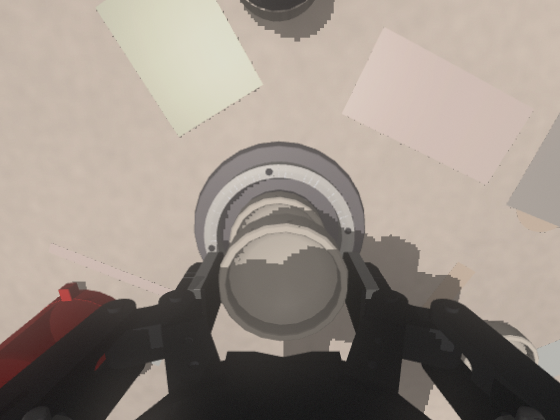

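Request:
arm_command:
  moves:
    - [0.2, -0.3, 0, -0.3, 0.8, -0.1, 5.0]
    - [0, 0, 0, 0, 1.0, 0, 5.0]
    - [0, 0, 0, 0, 0.3, 0, 5.0]
    - [0, 0, 0, 0, 0, 0, 5.0]
    - [0, 0, 0, 0, 0, 0, 5.0]

```text
time_s: 7.5
tcp_pos: [0.5495, -0.0564, 0.0042]
ee_rot: [-0.5, 0.502, -0.499, 0.499]
contact_force: [0.7, 0.2, 0.1]
opening: 0.058
```

```bash
python3 - <<'E'
from h import *
w=snap("wrist","w11"); to(.5525,-.0568,-.0037);print(r.get_obs()["tcp_pos"]); held(w); keeper(w)
s=snap("side"); c=snap("scene")
a=cv2.resize(s["bgr"][160:240,250:320],(420,480),interpolation=2);b=cv2.resize(c["bgr"][190:270,220:300],(380,480),interpolation=2)
cv2.imwrite("pics/sc11.png",np.hstack([a,b]))
E
```

```text
t 7.55 shift cm [0.03 0.79 0.3 ] turn deg [ 0.21 -0.06 -0.08] open 0.0583 F [-0.  -0.  -1.1]
[ 0.54954816 -0.05645912  0.00426051]
held in (array([ 0.5485, -0.0554]), 0.0263, np.int64(99), 0.00011) rel [-0.001   0.0011] out (array([ 0.5493, -0.0554]), 0.0293, np.int64(35), 0.0) rel [-0.0002  0.0011]
collar o (array([ 0.5517, -0.0567]), 0.0483, np.int64(54), 0.0) i (array([ 0.5519, -0.0567]), 0.0401, np.int64(64), 0.00012) 
top saucer o (array([ 0.5532, -0.0563]), 0.0294, np.int64(53), 0.00015) i (array([ 0.5505, -0.0581]), 0.0265, np.int64(44), 0.0004)
```

View pics/sc11.png

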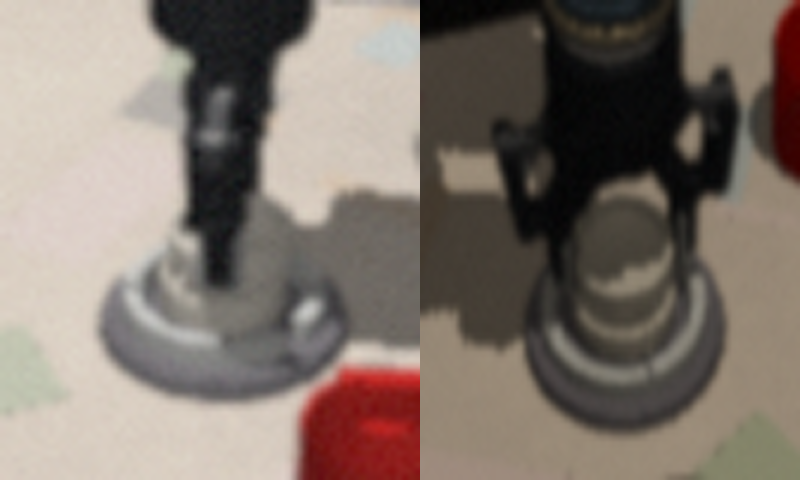

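View pics/w11.png

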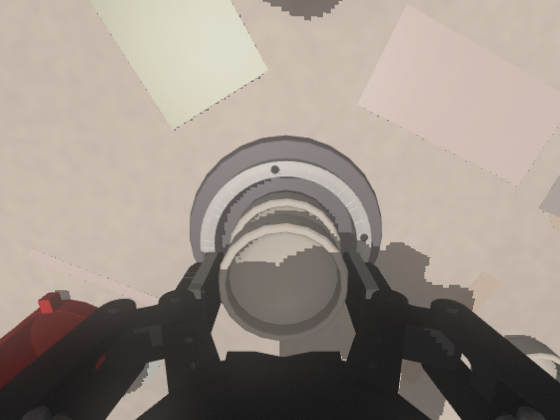

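Request:
arm_command:
  moves:
    - [0.2, 0, 0, 0.1, 0, 0.35, 5.0]
    - [0, 0, 0, 0, 0, 0, 5.0]
    - [0, 0, 0, 0, 0, 0, 5.0]

```text
time_s: 7.95
tcp_pos: [0.5546, -0.0579, 0.0053]
ee_rot: [0.499, -0.5, 0.501, -0.501]
contact_force: [0.5, -0.0, -0.7]
opening: 0.0583
```

```bash
python3 - <<'E'
from h import *
w=snap("wrist","w12"); to(.5525,-.0568,-.0037);print(r.get_obs()["tcp_pos"]); held(w); keeper(w)
E
```

```text
t 8.0 shift cm [-0.12  0.9  -0.23] turn deg [-0.18 -0.06 -0.03] open 0.0582 F [-0.3 -0.7 -1.8]
[ 0.55477358 -0.05800271  0.0053073 ]
held in (array([ 0.5532, -0.0568]), 0.0262, np.int64(102), 0.0001) rel [-0.0016  0.0012] out (array([ 0.554 , -0.0569]), 0.0293, np.int64(66), 0.00012) rel [-0.0008  0.0011]
collar o (array([ 0.5518, -0.0567]), 0.0482, np.int64(64), 9e-05) i (array([ 0.552 , -0.0568]), 0.04, np.int64(54), 0.0) 
top saucer o (array([ 0.5505, -0.0566]), 0.0319, np.int64(47), 0.00028) i (array([ 0.5521, -0.057 ]), 0.0279, np.int64(45), 0.00043)
```

Request:
arm_command:
  moves:
    - [0, 0, 0, 0, 0.3, 0, 5.0]
    - [0, 0, 0, 0, 0.2, 0, 5.0]
    - [0, 0, 0, 0, 0, 0, 5.0]

```text
time_s: 8.3
tcp_pos: [0.5548, -0.058, 0.0]
ee_rot: [0.499, -0.5, 0.501, -0.501]
contact_force: [-0.3, -0.2, -0.5]
opening: 0.0583
```

```bash
python3 - <<'E'
from h import *
w=snap("wrist","w13"); to(.5525,-.0568,-.0037);print(r.get_obs()["tcp_pos"]); held(w); keeper(w)
E
```

```text
t 8.35 shift cm [-0.12  0.38 -0.23] turn deg [-0.19 -0.06 -0.02] open 0.0581 F [ 0.1 -0.9 -1. ]
[ 5.54829993e-01 -5.80029833e-02  6.84551154e-05]
held in (array([ 0.5535, -0.0569]), 0.0263, np.int64(112), 0.00012) rel [-0.0013  0.0011] out (array([ 0.5541, -0.0569]), 0.0293, np.int64(68), 0.00013) rel [-0.0007  0.0011]
collar o (array([ 0.5521, -0.0567]), 0.048, np.int64(47), 0.0) i (array([ 0.552 , -0.0568]), 0.04, np.int64(48), 0.0) 
top saucer o (array([ 0.5505, -0.0563]), 0.0309, np.int64(69), 0.00171) i (array([ 0.5541, -0.0564]), 0.0273, np.int64(34), 0.00022)
```

View pics/w13.png

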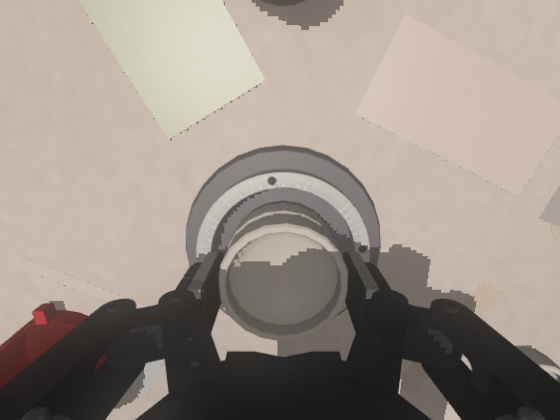

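Request:
arm_command:
  moves:
    - [0, 0, 0, 0, 0, -0.1, 5.0]
    - [0, 0, 0, 0, 0.2, 0, 5.0]
    - [0, 0, 0, 0, 0, 0, 5.0]

```text
time_s: 8.65
tcp_pos: [0.5536, -0.058, -0.0022]
ee_rot: [0.499, -0.5, 0.501, -0.501]
contact_force: [0.8, -0.7, -0.1]
opening: 0.0583
```

```bash
python3 - <<'E'
from h import *
w=snap("wrist"); to(.5525,-.0568,-.0037);print(r.get_obs()["tcp_pos"]); held(w)
E
```

```text
t 8.7 shift cm [-0.12  0.16 -0.12] turn deg [-0.19 -0.06 -0.02] open 0.0583 F [ 0.3 -0.5 -0.3]
[ 0.55369678 -0.05798817 -0.00207767]
held in (array([ 0.5523, -0.0569]), 0.0263, np.int64(66), 0.0) rel [-0.0014  0.0011] out (array([ 0.5529, -0.0569]), 0.0293, np.int64(65), 0.00011) rel [-0.0008  0.0011]
```

Request:
arm_command:
  moves:
    - [0, 0, 0, 0, 0.15, 0, 5.0]
    - [0, 0, 0, 0, 0, 0, 5.0]

```text
time_s: 8.9
tcp_pos: [0.5538, -0.058, -0.0036]
ee_rot: [0.499, -0.499, 0.501, -0.501]
contact_force: [-0.0, 0.0, 0.1]
opening: 0.058
```

```bash
python3 - <<'E'
from h import *
w=snap("wrist","w14"); to(.5525,-.0568,-.0037);print(r.get_obs()["tcp_pos"]); held(w)
s=snap("side"); c=snap("scene")
a=cv2.resize(s["bgr"][160:240,250:320],(420,480),interpolation=2);b=cv2.resize(c["bgr"][190:270,220:300],(380,480),interpolation=2)
cv2.imwrite("pics/sc14.png",np.hstack([a,b]))
E
```

```text
t 8.95 shift cm [-0.12  0.02 -0.14] turn deg [-0.21 -0.06 -0.02] open 0.0578 F [-0.   0.1 -1.2]
[ 0.55388911 -0.05802141 -0.00353228]
held in (array([ 0.5525, -0.057 ]), 0.0263, np.int64(65), 0.0) rel [-0.0014  0.001 ] out (array([ 0.5532, -0.057 ]), 0.0293, np.int64(67), 0.00012) rel [-0.0007  0.001 ]
```

View pics/sc14.png

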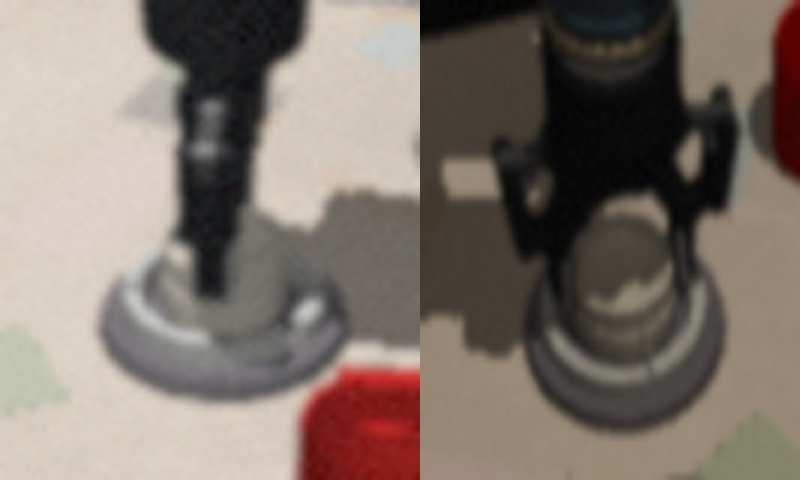

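Request:
arm_command:
  moves:
    - [0, 0, 0, 0, 0.05, 0, 5.0]
    - [0, 0, 0, 0, 0, 0, 5.0]

```text
time_s: 9.25
tcp_pos: [0.5539, -0.058, -0.0037]
ee_rot: [0.499, -0.499, 0.501, -0.501]
contact_force: [0.3, -0.1, -0.5]
opening: 0.0581
```

Request:
arm_command:
  moves:
    - [0, 0, 0, 0, 0, 0, 6.2]
    - [0, 0, 0, 0, 0, 0, 6.6]
    - [0, 0, 0, 0, 0, 0, 7.0]
    - [0, 0, 0, 0, 0, 0, 7.2]

```text
time_s: 9.65
tcp_pos: [0.5543, -0.0582, -0.0036]
ee_rot: [0.499, -0.499, 0.501, -0.501]
contact_force: [-0.4, 0.7, 0.0]
opening: 0.072
```

```bash
python3 - <<'E'
from h import *
w=snap("wrist","w15"); to(.5525,-.0568,-.0037);print(r.get_obs()["tcp_pos"]); held(w); keeper(w,.053)
E
```

```text
t 9.7 shift cm [-0.13  0.02 -0.18] turn deg [-0.27 -0.06  0.  ] open 0.072 F [-0.4 -0.4  0.1]
[ 0.55432583 -0.05814494 -0.00352462]
held in (array([ 0.5526, -0.057 ]), 0.0262, np.int64(112), 0.00012) rel [-0.0017  0.0011] out (array([ 0.5524, -0.0571]), 0.0299, np.int64(55), 0.00018) rel [-0.0019  0.001 ]
collar o (array([ 0.5521, -0.0567]), 0.048, np.int64(48), 0.0) i (array([ 0.5519, -0.0567]), 0.0401, np.int64(67), 9e-05) 
top saucer o (array([ 0.552 , -0.0569]), 0.0302, np.int64(53), 0.00024) i (array([ 0.5525, -0.0569]), 0.0262, np.int64(94), 0.0001)
```

View pics/w15.png

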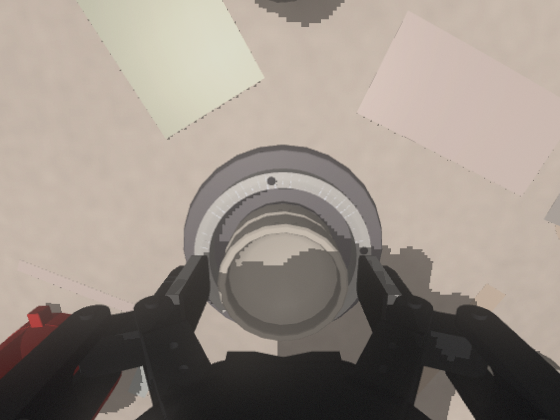

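Request:
arm_command:
  moves:
    - [0, 0, 0, 0, -1.0, 0, 7.4]
    - [0, 0, 0, 0, -2.5, 0, 7.6]
    - [0, 0, 0, 0.5, -3.5, -0.5, 7.6]
    - [0, 0, 0, 3.0, -2.0, -2.0, 7.6]
    - [0, 0, 0, 3.3, 0, -2.0, 7.6]

```text
time_s: 10.2
tcp_pos: [0.5102, -0.1249, 0.091]
ee_rot: [-0.5, 0.497, -0.5, 0.503]
contact_force: [0.3, -1.1, 0.9]
opening: 0.0759
```

Request:
arm_command:
  moves:
    - [0, 0, 0, 3.3, 0, -2.0, 7.6]
    - [0, 0, 0, 3.3, 0, -2.0, 7.6]
    - [0, 0, 0, 2.0, 0, -1.5, 7.6]
    - [0, 0, 0, 0, 0, 0, 7.6]

```text
time_s: 10.6
tcp_pos: [0.4541, -0.2183, 0.0958]
ee_rot: [0.499, -0.494, 0.504, -0.503]
contact_force: [-0.2, 0.6, -0.2]
opening: 0.0762
```

```bash
python3 - <<'E'
from h import *
w=snap("wrist","w16"); to(.446,-.2225,-.035);print(r.get_obs()["tcp_pos"]); keeper(w,.053)
b=(.446,-.2225); print(radial(w,b,.022,.026,.034,-1),radial(w,b,.022,.022,.028,0))
E
```

```text
t 10.65 shift cm [ 0.42 13.08 -1.06] turn deg [-0.77  0.26  0.38] open 0.0761 F [ 0.2  0.2 -0.7]
[ 0.45481708 -0.21741909  0.09586524]
collar o (array([ 0.5522, -0.0566]), 0.0481, np.int64(85), 0.00013) i (array([ 0.5521, -0.0565]), 0.04, np.int64(53), 0.0) 
top saucer o (array([ 0.5534, -0.0543]), 0.0318, np.int64(41), 0.0002) i (array([ 0.5523, -0.0572]), 0.0263, np.int64(47), 0.0)
(array([ 0.4452, -0.2235]), 0.0287, np.int64(56), 0.00016) (array([ 0.4487, -0.2242]), 0.0257, np.int64(62), 0.00053)
```

View pics/w16.png

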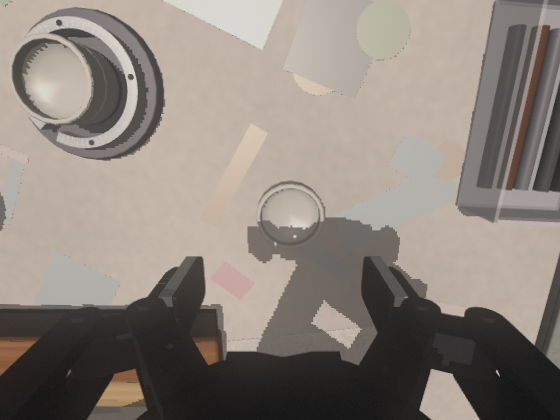

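```bash
python3 - <<'E'
from h import *
w=snap("wrist"); 
for z in(0,.02,.04): print(z,plane(w,[(222,308),(226,345),(222,400),(75,308)],z).round(3).tolist())
b=(.446,-.2235)
for z in(.022,): print(radial(w,b,z,.027,.034,-1,n=240),radial(w,b,z,.023,.028,1,n=240),proj(w,(.446,-.2235,.022)))
s=snap("scene"); print(plane(s,[(290,178),(291,187),(215,193),(213,180)],0.03).round(3).tolist())
E
```

```text
0 [[0.341, -0.155, 0.0], [0.295, -0.157, 0.0], [0.22, -0.148, 0.0], [0.339, -0.002, 0.0]]
0.02 [[0.354, -0.159, 0.02], [0.312, -0.161, 0.02], [0.242, -0.153, 0.02], [0.353, -0.017, 0.02]]
0.04 [[0.367, -0.163, 0.04], [0.328, -0.165, 0.04], [0.264, -0.158, 0.04], [0.366, -0.032, 0.04]]
(array([ 0.4453, -0.2235]), 0.0287, np.int64(107), 0.00013) (array([ 0.4447, -0.2236]), 0.0263, np.int64(185), 0.00013) [[290.55344425 216.43237322]]
[[0.342, 0.076, 0.03], [0.38, 0.069, 0.03], [0.348, -0.157, 0.03], [0.292, -0.154, 0.03]]
```

Request:
arm_command:
  moves:
    - [-0.8, 0.3, 0.4, 0.4, 2.0, -0.5, 7.6]
    - [0, 0, 0, 0.2, 3.5, -0.4, 7.6]
    - [0, 0, 0, 0, 2.5, 0, 7.6]
    - [0, 0, 0, 0, 1.0, 0, 7.6]
    - [0, 0, 0, 0, 0, 0, 7.6]

```text
time_s: 11.25
tcp_pos: [0.4525, -0.2177, 0.0047]
ee_rot: [-0.502, 0.496, -0.499, 0.504]
contact_force: [-0.4, -0.7, 0.2]
opening: 0.076
```

```bash
python3 - <<'E'
from h import *
w=snap("wrist","w17"); to(.4455,-.224,-.035);print(r.get_obs()["tcp_pos"])
b=(.445,-.2235)
for z in(.022,): print(radial(w,b,z,.027,.034,-1,n=240),radial(w,b,z,.023,.028,1,n=240))
E
```

```text
t 11.3 shift cm [ 0.59  4.03 -0.76] turn deg [-0.3   0.67  0.13] open 0.076 F [ 0.4  0.8 -0. ]
[ 0.45283178 -0.2179518   0.00530516]
(array([ 0.445 , -0.2234]), 0.0292, np.int64(170), 0.00017) (array([ 0.4445, -0.2236]), 0.0262, np.int64(167), 0.0)
```

View pics/w17.png

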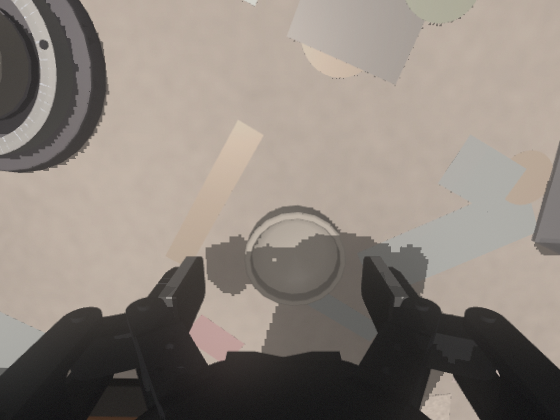

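Request:
arm_command:
  moves:
    - [-0.3, 0.6, 0, 0.6, 0, -0.8, 7.6]
    - [0, 0, 0, 0, 0.8, 0, 7.6]
    - [0, 0, 0, 0, 0.8, 0, 7.6]
    - [0, 0, 0, 0, 0, 0, 7.6]

```text
time_s: 11.7
tcp_pos: [0.4468, -0.2256, -0.0086]
ee_rot: [0.501, -0.497, 0.502, -0.5]
contact_force: [-0.4, -0.4, -0.4]
opening: 0.0757
```

```bash
python3 - <<'E'
from h import *
w=snap("wrist","w18"); to(.4455,-.224,-.035);print(r.get_obs()["tcp_pos"])
b=(.445,-.2235)
for z in(.022,): print(radial(w,b,z,.027,.034,-1,n=240),radial(w,b,z,.023,.028,1,n=240))
E
```

```text
t 11.75 shift cm [-0.19  2.67 -0.17] turn deg [-0.3   0.11  0.4 ] open 0.076 F [ 0.9 -1.2  0.1]
[ 0.44703661 -0.22570635 -0.00831999]
(array([ 0.4451, -0.2235]), 0.0291, np.int64(120), 0.00016) (array([ 0.4445, -0.2237]), 0.0262, np.int64(224), 0.00011)
```

Request:
arm_command:
  moves:
    - [-0.3, 0, 0.4, -0.15, 0, -0.15, 7.6]
    - [0, 0, 0, 0, 1.2, 0, 7.6]
    - [0, 0, 0, 0, 1.0, 0, 7.6]
    - [0, 0, 0, 0, 0.3, 0, 7.6]
    - [0, 0, 0, 0, 0, 0, 7.6]

```text
time_s: 12.25
tcp_pos: [0.4456, -0.2244, -0.0354]
ee_rot: [-0.5, 0.5, -0.5, 0.5]
contact_force: [0.1, 0.7, -0.8]
opening: 0.0759
```

```bash
python3 - <<'E'
from h import *
w=snap("wrist","w19"); to(.4455,-.224,-.035);print(r.get_obs()["tcp_pos"])
b=(.445,-.2235)
for z in(.022,): print(radial(w,b,z,.027,.034,-1,n=240),radial(w,b,z,.023,.028,1,n=240))
E
```

```text
t 12.3 shift cm [-0.04 -0.03 -0.01] turn deg [-0.    0.09 -0.01] open 0.0761 F [-0.8 -0.2 -0.4]
[ 0.44563476 -0.22438155 -0.03527146]
(array([ 0.445 , -0.2235]), 0.0292, np.int64(160), 0.00019) (array([ 0.4444, -0.2237]), 0.0262, np.int64(205), 0.00011)
```

View pics/w19.png

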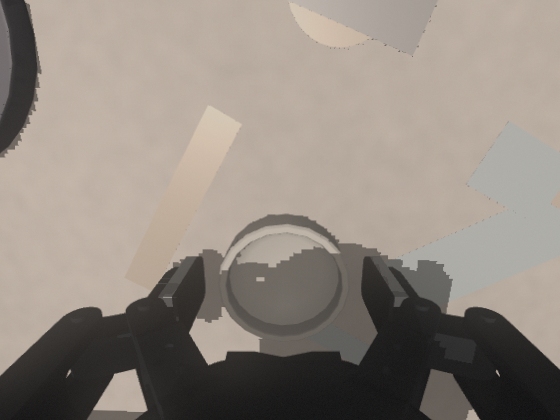

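Request:
arm_command:
  moves:
    - [0, 0, 0, 0, 0, 0, 5.0]
    - [0, 0, 0, 0, 0, 0, 5.0]
    - [0, 0, 0, 0, 0, 0, 5.0]
    - [0, 0, 0, 0, 0, 0, 5.0]

```text
time_s: 12.7
tcp_pos: [0.4459, -0.2245, -0.0341]
ee_rot: [-0.5, 0.499, -0.5, 0.5]
contact_force: [0.6, -0.9, -0.8]
opening: 0.0583
```

Request:
arm_command:
  moves:
    - [0, 0, 0, 0, -0.7, 0, 5.0]
    - [0, 0, 0, 0, -2.0, 0, 5.0]
    - [0, 0, 0, 0, -3.5, 0, 5.0]
    - [0, 0, 0, 0, -3.0, 0, 5.0]
    - [0, 0, 0, 0, 0, 0, 5.0]

```text
time_s: 13.2
tcp_pos: [0.4452, -0.224, 0.0612]
ee_rot: [-0.5, 0.5, -0.499, 0.5]
contact_force: [0.4, -0.5, -0.6]
opening: 0.0581
```

```bash
python3 - <<'E'
from h import *
w=snap("wrist","w20"); to(.488,-.058,.065);print(r.get_obs()["tcp_pos"]); held(w,.0353)
E
```

```text
t 13.25 shift cm [-16.52  -0.48   4.39] turn deg [ 0.18  0.09 -0.17] open 0.0577 F [ 0.2 -0.4 -0.9]
[ 0.4443852  -0.22329961  0.05986324]
held in (array([ 0.4438, -0.223 ]), 0.0264, np.int64(109), 0.00012) rel [-0.0006  0.0003] out (array([ 0.4444, -0.2229]), 0.0294, np.int64(65), 0.00013) rel [0.     0.0004]
```

View pics/w20.png

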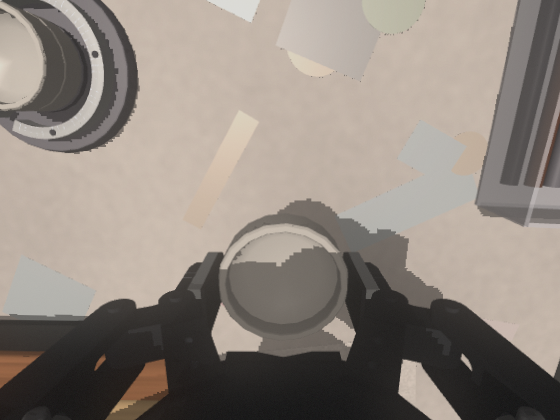

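Request:
arm_command:
  moves:
    - [0, 0, 0, -3.2, -0.2, 0.8, 5.0]
    - [0, 0, 0, -3.2, 0, 0.8, 5.0]
    - [0, 0, 0, -3.2, 0, 0.8, 5.0]
    - [0, 0, 0, -3.2, 0, 0.8, 5.0]
    - [0, 0, 0, -2.8, 0, 0.8, 5.0]

```text
time_s: 13.75
tcp_pos: [0.4834, -0.0661, 0.0586]
ee_rot: [-0.499, 0.505, -0.499, 0.497]
contact_force: [0.6, -0.5, -1.5]
opening: 0.0583
```

Request:
arm_command:
  moves:
    - [0, 0, 0, 0, 0, 0, 5.0]
    - [0, 0, 0, 0, 0, 0, 5.0]

```text
time_s: 13.95
tcp_pos: [0.4818, -0.062, 0.0566]
ee_rot: [-0.501, 0.505, -0.496, 0.498]
contact_force: [-0.5, -0.7, -1.0]
opening: 0.0586
```

```bash
python3 - <<'E'
from h import *
w=snap("wrist","w21"); to(.553,-.0575,.035);print(r.get_obs()["tcp_pos"]); held(w); keeper(w,.053)
E
```

```text
t 14.0 shift cm [-0.48  2.07  7.18] turn deg [ 0.7  -0.17 -0.33] open 0.0583 F [-0.3 -0.6 -0.5]
[ 0.48147108 -0.06216632  0.05656708]
held in (array([ 0.4812, -0.0612]), 0.0263, np.int64(97), 0.00011) rel [-0.0003  0.001 ] out (array([ 0.482 , -0.0612]), 0.0292, np.int64(65), 0.00017) rel [0.0005 0.001 ]
collar o (array([ 0.5521, -0.0567]), 0.0482, np.int64(114), 0.00012) i (array([ 0.5521, -0.0567]), 0.04, np.int64(94), 0.0) 
top saucer o (array([ 0.5525, -0.0568]), 0.0292, np.int64(114), 0.00018) i (array([ 0.5523, -0.057 ]), 0.0262, np.int64(120), 0.00013)
```

View pics/w21.png

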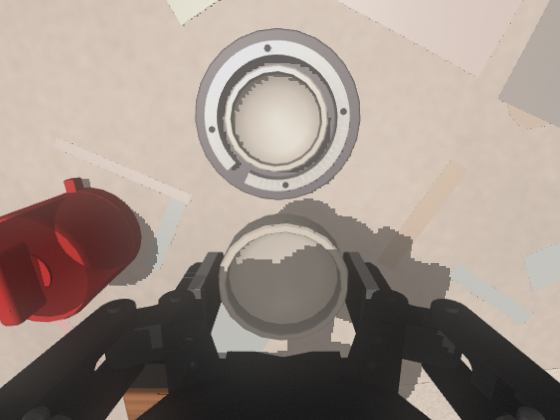

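Request:
arm_command:
  moves:
    - [0.7, -0.2, -0.3, -0.2, 0, 2.3, 5.0]
    - [0, 0, 0, -0.2, 0, 2.5, 5.0]
    - [0, 0, 0, 0, 0.5, 2.2, 5.0]
    - [0, 0, 0, 0, 1.0, 0, 5.0]
    - [0, 0, 0, 0, 0, 0, 5.0]

```text
time_s: 14.5
tcp_pos: [0.5491, -0.0629, 0.0377]
ee_rot: [-0.5, 0.504, -0.5, 0.497]
contact_force: [-1.1, 0.5, -0.3]
opening: 0.0583
```

Request:
arm_command:
  moves:
    - [0, 0, 0, 0, 0, 0, 5.0]

```text
time_s: 14.6
tcp_pos: [0.5476, -0.0635, 0.0371]
ee_rot: [-0.5, 0.505, -0.499, 0.496]
contact_force: [-0.7, -0.2, -1.2]
opening: 0.058
```

```bash
python3 - <<'E'
from h import *
w=snap("wrist","w22"); to(.5532,-.0579,.0145);print(r.get_obs()["tcp_pos"]); held(w); keeper(w,.053)
E
```

```text
t 14.65 shift cm [-0.53  2.24  0.65] turn deg [ 0.59 -0.46 -0.15] open 0.0585 F [-0.5 -0.  -0.7]
[ 0.54687869 -0.0632279   0.03697348]
held in (array([ 0.5469, -0.0625]), 0.0263, np.int64(106), 0.00011) rel [0.     0.0007] out (array([ 0.5477, -0.0625]), 0.0292, np.int64(66), 0.00013) rel [0.0008 0.0007]
collar o (array([ 0.5518, -0.0567]), 0.0481, np.int64(69), 0.00012) i (array([ 0.5518, -0.0567]), 0.04, np.int64(58), 0.0) 
top saucer o (array([ 0.5526, -0.0571]), 0.0295, np.int64(56), 0.00014) i (array([ 0.5525, -0.057 ]), 0.0261, np.int64(49), 0.00013)
```

Request:
arm_command:
  moves:
    - [0.6, -0.4, -0.2, -0.5, 0, 0.6, 5.0]
    - [0, 0, 0, 0, 0.7, 0, 5.0]
    - [0, 0, 0, 0, 0.5, 0, 5.0]
    - [0, 0, 0, 0, 0, 0, 5.0]

```text
time_s: 15.05
tcp_pos: [0.5509, -0.0578, 0.0245]
ee_rot: [-0.5, 0.5, -0.5, 0.499]
contact_force: [0.0, -0.5, -0.5]
opening: 0.0583
```

```bash
python3 - <<'E'
from h import *
w=snap("wrist","w23"); to(.5532,-.0579,.0145);print(r.get_obs()["tcp_pos"]); held(w); keeper(w,.053)
E
```

```text
t 15.1 shift cm [0.01 1.02 0.23] turn deg [ 0.04 -0.08  0.03] open 0.0579 F [ 0.   0.1 -0.7]
[ 0.5509506  -0.05780757  0.02466629]
held in (array([ 0.55  , -0.0567]), 0.0261, np.int64(114), 0.00014) rel [-0.001   0.0011] out (array([ 0.5504, -0.0566]), 0.0293, np.int64(63), 0.00014) rel [-0.0006  0.0012]
collar o (array([ 0.5517, -0.0567]), 0.0483, np.int64(54), 0.0) i (array([ 0.5521, -0.0567]), 0.04, np.int64(50), 0.0) 
top saucer o (array([ 0.5526, -0.057 ]), 0.0296, np.int64(46), 0.00012) i (array([ 0.5509, -0.0573]), 0.0275, np.int64(39), 0.00022)
```

Request:
arm_command:
  moves:
    - [0, 0, 0, 0, 0, 0.22, 5.0]
    - [0, 0, 0, 0, 0.4, 0, 5.0]
    - [0, 0, 0, 0, 0, 0, 5.0]
    - [0, 0, 0, 0, 0, 0, 5.0]

```text
time_s: 15.5
tcp_pos: [0.5537, -0.0578, 0.0205]
ee_rot: [0.5, -0.5, 0.5, -0.5]
contact_force: [0.4, -0.4, -0.1]
opening: 0.0583
```

```bash
python3 - <<'E'
from h import *
w=snap("wrist","w24"); to(.5532,-.0579,.0145);print(r.get_obs()["tcp_pos"]); held(w); keeper(w,.053)
E
```

```text
t 15.55 shift cm [ 0.01  0.6  -0.04] turn deg [ 0.02 -0.07  0.04] open 0.0585 F [-0.1  0.1 -1. ]
[ 0.55359665 -0.05783581  0.02049515]
held in (array([ 0.5527, -0.0567]), 0.0262, np.int64(101), 0.0001) rel [-0.0009  0.0011] out (array([ 0.553 , -0.0566]), 0.0294, np.int64(60), 0.00015) rel [-0.0006  0.0012]
collar o (array([ 0.552 , -0.0567]), 0.0481, np.int64(65), 0.00013) i (array([ 0.552 , -0.0568]), 0.04, np.int64(50), 0.0) 
top saucer o (array([ 0.5496, -0.0569]), 0.0324, np.int64(53), 0.00039) i (array([ 0.5522, -0.0571]), 0.0279, np.int64(45), 0.00041)
```

Aligned within 0.5 mm. I'll lower it in small steps while watching the force.

Request:
arm_command:
  moves:
    - [0, 0, 0, 0, 0.3, 0, 5.0]
    - [0, 0, 0, 0, 0, 0, 5.0]

```text
time_s: 15.75
tcp_pos: [0.5536, -0.0579, 0.0174]
ee_rot: [0.5, -0.5, 0.5, -0.499]
contact_force: [-0.1, -0.7, -0.8]
opening: 0.0579
```

Request:
arm_command:
  moves:
    - [0, 0, 0, 0, 0.2, 0, 5.0]
    - [0, 0, 0, 0, 0.05, 0, 5.0]
    - [0, 0, 0, 0, 0, 0, 5.0]

```text
time_s: 16.05
tcp_pos: [0.5536, -0.0579, 0.0146]
ee_rot: [0.5, -0.5, 0.5, -0.499]
contact_force: [-0.7, 0.3, -1.3]
opening: 0.0583
```

```bash
python3 - <<'E'
from h import *
w=snap("wrist","w25"); to(.5532,-.0579,.0145);print(r.get_obs()["tcp_pos"]); held(w)
E
```

```text
t 16.1 shift cm [ 0.    0.02 -0.04] turn deg [ 0.   -0.08  0.04] open 0.0582 F [ 0.7 -0.4 -0.2]
[ 0.55363158 -0.0578861   0.01465372]
held in (array([ 0.5526, -0.0568]), 0.0262, np.int64(113), 0.00011) rel [-0.001   0.0011] out (array([ 0.5531, -0.0567]), 0.0293, np.int64(71), 0.00015) rel [-0.0005  0.0012]
```

Request:
arm_command:
  moves:
    - [0, 0, 0, 0, 0.05, 0, 5.0]
    - [0, 0, 0, 0, 0, 0, 6.2]
    - [0, 0, 0, 0, 0, 0, 6.6]
    - [0, 0, 0, 0, 0, 0, 7.0]
    - [0, 0, 0, 0, 0, 0, 7.3]

```text
time_s: 16.6
tcp_pos: [0.5542, -0.058, 0.0147]
ee_rot: [0.5, -0.5, 0.501, -0.5]
contact_force: [-0.5, 1.1, 0.2]
opening: 0.0728
```

Request:
arm_command:
  moves:
    - [0, 0, 0, 0, -1.0, 0, 7.5]
    - [0, 0, 0, 0, -2.5, 0, 7.6]
    - [0, 0, 0, -0.5, -4.0, -2.0, 7.6]
    - [0, 0, 0, -1.0, -4.0, -3.0, 7.6]
    - [0, 0, 0, -0.5, -1.0, -1.5, 7.6]

```text
time_s: 17.1
tcp_pos: [0.4892, -0.0383, 0.1437]
ee_rot: [0.5, -0.5, 0.501, -0.499]
contact_force: [0.3, -0.4, -0.5]
opening: 0.0759
```

```bash
python3 - <<'E'
from h import *
w=snap("wrist","w26"); to(.6,.21,.14);print(r.get_obs()["tcp_pos"]); keeper(w,.071)
E
```

```text
t 17.15 shift cm [-24.76   0.37  11.26] turn deg [ 0.09 -0.1   0.02] open 0.076 F [-2.2  0.7  0.3]
[ 0.4869808  -0.03744962  0.14393379]
collar o (array([ 0.5516, -0.0566]), 0.0482, np.int64(112), 0.00015) i (array([ 0.5513, -0.0568]), 0.0401, np.int64(99), 0.00018) 
top saucer o (array([ 0.5519, -0.0566]), 0.0293, np.int64(57), 0.0) i (array([ 0.5516, -0.0566]), 0.0263, np.int64(118), 0.00011)
```

View pics/w26.png

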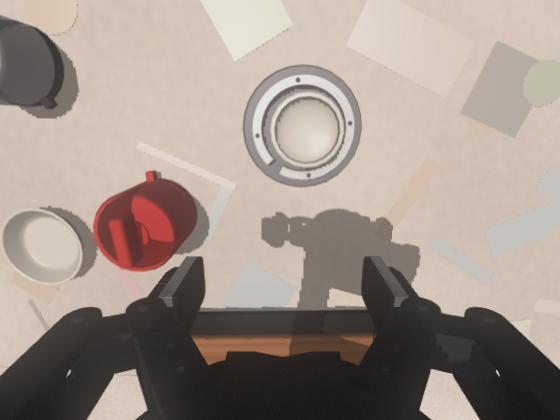

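Request:
arm_command:
  moves:
    - [0, 0, 0, -4.0, -0.5, 0.9, 7.6]
    - [0, 0, 0, -4.5, -0.5, 0.9, 7.6]
    - [0, 0, 0, -4.5, -0.5, 0.9, 7.6]
    - [0, 0, 0, -4.5, -0.5, 0.9, 7.6]
    - [0, 0, 0, -4.5, 0, 0.9, 7.6]

```text
time_s: 17.65
tcp_pos: [0.5374, 0.1832, 0.1674]
ee_rot: [0.496, -0.502, 0.506, -0.497]
contact_force: [1.7, -0.7, -0.8]
opening: 0.0759
```

Request:
arm_command:
  moves:
    - [0, 0, 0, 0, 0, 0, 7.6]
    - [0, 0, 0, 0, 0, 0, 7.6]

```text
time_s: 17.85
tcp_pos: [0.5389, 0.1893, 0.1673]
ee_rot: [0.497, -0.499, 0.504, -0.5]
contact_force: [-0.7, -0.5, -0.4]
opening: 0.0758
```

```bash
python3 - <<'E'
from h import *
# notch angle from w9,w21 pics need poses; use live picture later
w=snap("wrist","w27"); to(.6,.21,.16);print(r.get_obs()["tcp_pos"],r.get_obs()["joint_positions"].round(2)); print(proj(w,(.552,-.057,.024)))
E
```

```text
t 17.9 shift cm [-2.14  0.78  6.09] turn deg [-0.48 -0.43  0.01] open 0.0761 F [ 0.2  0.6 -0.6]
[0.53887933 0.18910573 0.16726659] [ 0.14  0.48  1.6  -0.    1.04  1.72]
[[511.90465316 175.98301099]]
```

View pics/w27.png

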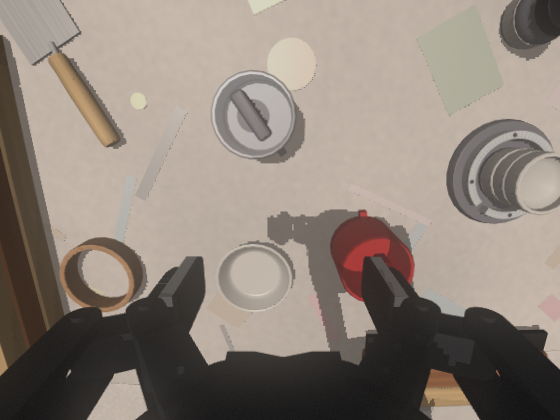

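```bash
python3 - <<'E'
from h import *
w=snap("wrist"); crop(w,195,55,315,175,5,"w28z"); crop(w,440,110,560,230,5,"w28k")
E
```

```text
(no output)
```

View pics/w28z.png

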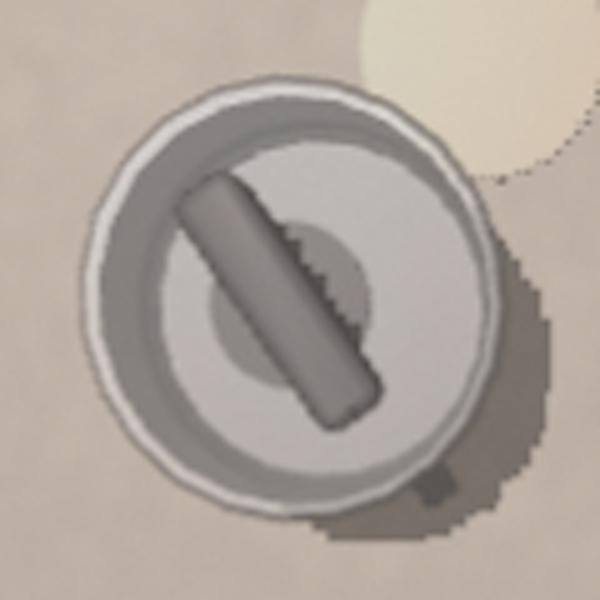

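View pics/w28k.png

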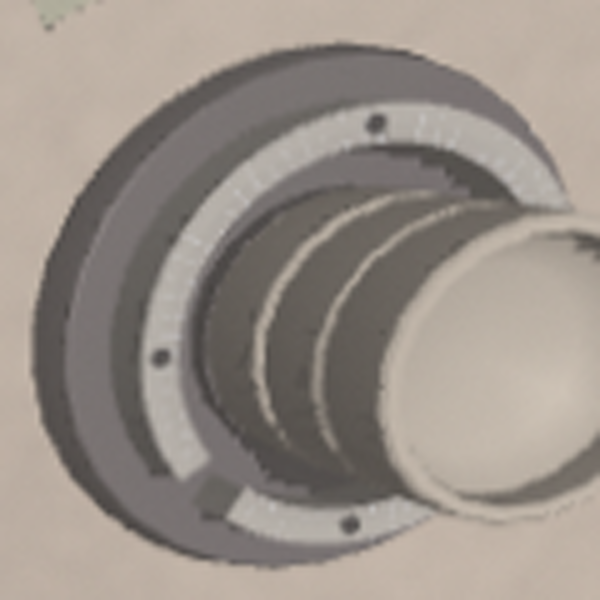

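```bash
python3 - <<'E'
from h import *
w=snap("wrist"); f=lambda p:(195+p[0]/5,55+p[1]/5); k=lambda p:(440+p[0]/5,110+p[1]/5)
c0=plane(w,[f((290,297))],.07)[0]
print("cover c",c0,radial(w,c0[:2],.07,.034,.043,-1),radial(w,c0[:2],.07,.034,.043,0))
e=plane(w,[f((212,190)),f((353,410))],.094); print("bar",e.round(4).tolist(),"mid",e.mean(0),"len",np.linalg.norm(e[1]-e[0]),"az",np.degrees(np.arctan2(*(e[1]-e[0])[[1,0]])))
s=plane(w,[f((180,210)),f((312,418))],.094); print("side az",np.degrees(np.arctan2(*(s[1]-s[0])[[1,0]])))
for z in(.005,.015):
  l=plane(w,[f((437,485))],z)[0]; v=l-e.mean(0); print("lug",l,np.hypot(*v[:2]),np.degrees(np.arctan2(v[1],v[0])))
# notch: brightness along the collar mid radius
g=cv2.cvtColor(w["bgr"],cv2.COLOR_BGR2GRAY).astype(np.float32); kc=np.array([.552,-.0567])
for rr in(.043,.0445,.046):
  th=np.radians(np.arange(110,190,.25)); P=np.c_[kc[0]+rr*np.cos(th),kc[1]+rr*np.sin(th),np.full(len(th),.024)]
  uv=proj(w,P).astype(np.float32); v=cv2.remap(g,uv[:,:1],uv[:,1:],cv2.INTER_LINEAR)[:,0]
  lo=v<140; t=np.degrees(th)[lo]; print("notch",rr,v[::20].round(), t.min() if len(t) else None,t.max() if len(t) else None,len(t)*.25)
E
```

```text
cover c [0.61490049 0.2143352  0.07      ] (array([0.614 , 0.2155]), 0.0358, np.int64(112), 0.00012) (array([0.6145, 0.2135]), 0.0353, np.int64(95), 0.00036)
bar [[0.6305, 0.2237, 0.094], [0.5968, 0.2026, 0.094]] mid [0.61361748 0.21314626 0.094     ] len 0.03982590420089546 az -147.88017222315136
side az -148.45637092236555
lug [0.5763158  0.18926294 0.005     ] 0.04429252836614533 -147.36960158283304
lug [0.57725302 0.1892472  0.015     ] 0.04351481568871106 -146.6867079751972
notch 0.043 [173. 174. 174. 175. 174. 135. 103.  98. 112. 174. 174. 173. 173. 175.
 176. 152.] 134.75000000000003 189.75 20.75
notch 0.0445 [177. 176. 178. 176. 175. 140. 106. 101. 110. 177. 176. 177. 177. 176.
 178. 147.] 135.0 189.75 21.25
notch 0.046 [176. 175. 176. 176. 176. 136. 108. 101. 108. 177. 176. 176. 177. 177.
 177. 168.] 135.0 189.75 20.0
```

Request:
arm_command:
  moves:
    - [0, -8, 0, 0, 0, 1.5, 6.0]
    - [0, -8, 0, 0, 0, 1.5, 5.0]
    - [0, -8, 0, 0, 0, 1.5, 4.0]
    - [0, -8, 0, 0, 0, 1.0, 3.5]
    - [0, 0, 0, 0, 0, 0, 3.5]

```text
time_s: 18.5
tcp_pos: [0.5922, 0.1883, 0.1666]
ee_rot: [0.619, -0.342, 0.344, -0.618]
contact_force: [-0.7, -0.7, 0.0]
opening: 0.035
```

```bash
cat > nt.py <<'E'
from h import *
def notch(d,kc=(.552,-.0567),a0=115,a1=175):
    g=cv2.cvtColor(d["bgr"],cv2.COLOR_BGR2GRAY).astype(np.float32); res=[]
    for rr in(.042,.043,.044,.045,.046):
        t=np.arange(a0,a1,.25); th=np.radians(t); P=np.c_[kc[0]+rr*np.cos(th),kc[1]+rr*np.sin(th),np.full(len(th),.024)]
        uv=proj(d,P).astype(np.float32); v=cv2.remap(g,uv[:,:1],uv[:,1:],cv2.INTER_LINEAR)[:,0]
        h=(np.percentile(v,90)+np.percentile(v,5))/2; lo=v<h
        # longest dark run
        best=(0,0);i=0
        while i<len(lo):
            if lo[i]:
                j=i
                while j<len(lo) and lo[j]: j+=1
                if j-i>best[1]-best[0]: best=(i,j)
                i=j
            i+=1
        res.append((rr,t[best[0]],t[best[1]-1],(t[best[0]]+t[best[1]-1])/2))
    return np.array(res)
E
python3 - <<'E'
from nt import *
w=snap("wrist","w29"); print(proj(w,(.552,-.0567,.024)))
X=np.load("X.npy")
def old(fn,p,q,tw=None):
    d=dict(w); d["bgr"]=cv2.imread(f"pics/{fn}.png"); T=np.eye(4);T[:3,:3]=R.from_quat(q).as_matrix();T[:3,3]=p; d["pose"]=T@X; return d
for fn,p,q in (("w9",(.48794,-.05226,.04622),(-.502,.504,-.496,.498)),("w21",(.48147,-.06217,.05657),(-.501,.505,-.496,.498)),("w26",(.48698,-.03745,.14393),(.5,-.5,.501,-.499)),("w27",(.53888,.18911,.16727),(.497,-.499,.504,-.5))):
    d=old(fn,p,q); c=radial(d,(.552,-.0567),.024,.043,.053,-1)[0]; print(fn,c); print(notch(d,c).round(2).tolist())
s=snap("scene"); print(notch(s).round(2).tolist())
to(.6136,.2131,.1,-58)
E
```

```text
[[434.19497392 318.31209337]]
w9 [ 0.5514 -0.0562]
[[0.04, 134.25, 150.25, 142.25], [0.04, 134.25, 150.5, 142.38], [0.04, 134.25, 150.5, 142.38], [0.04, 134.25, 150.5, 142.38], [0.05, 134.25, 150.75, 142.5]]
w21 [ 0.5522 -0.0567]
[[0.04, 134.5, 150.0, 142.25], [0.04, 134.5, 150.25, 142.38], [0.04, 134.5, 150.25, 142.38], [0.04, 134.25, 150.75, 142.5], [0.05, 134.25, 150.75, 142.5]]
w26 [ 0.5497 -0.0557]
[[0.04, 134.25, 150.5, 142.38], [0.04, 134.25, 150.5, 142.38], [0.04, 134.25, 150.75, 142.5], [0.04, 134.25, 150.75, 142.5], [0.05, 134.0, 150.75, 142.38]]
w27 [ 0.5525 -0.0571]
[[0.04, 135.0, 150.75, 142.88], [0.04, 135.0, 150.75, 142.88], [0.04, 134.75, 150.75, 142.75], [0.04, 134.5, 150.75, 142.62], [0.05, 134.5, 151.0, 142.75]]
[[0.04, 115.0, 145.5, 130.25], [0.04, 115.0, 145.5, 130.25], [0.04, 120.5, 145.5, 133.0], [0.04, 122.25, 145.75, 134.0], [0.05, 131.0, 146.25, 138.62]]
t 18.6 shift cm [-0.91  6.63  3.28] turn deg [ 0.09 -0.19  0.17] open 0.035 F [ 0.1  0.5 -0.2]
```

View pics/w29.png

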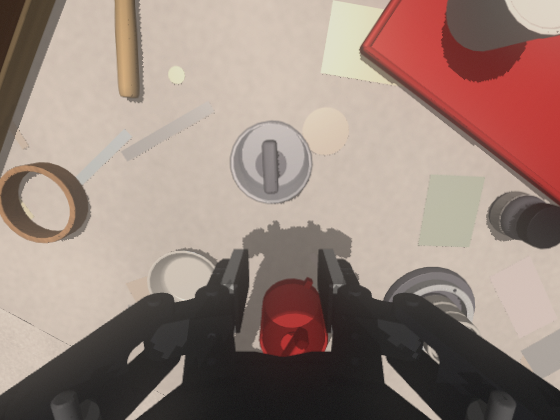

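Request:
arm_command:
  moves:
    - [0, 0, 0, -0.5, 0, 1.7, 4.0]
    - [0, 0, 0, -0.4, 1.0, 1.6, 4.0]
    - [0, 0, 0, 0, 3.0, 0, 4.0]
    - [0, 0, 0, 0, 2.0, 0, 4.0]
    - [0, 0, 0, 0, 0, 0, 4.0]

```text
time_s: 19.1
tcp_pos: [0.6126, 0.2115, 0.1037]
ee_rot: [0.617, -0.348, 0.348, -0.614]
contact_force: [0.4, -0.5, -1.0]
opening: 0.0397
```

Request:
arm_command:
  moves:
    - [0, 0, 0, 0, 0, 0, 4.0]

```text
time_s: 19.2
tcp_pos: [0.6121, 0.2115, 0.1032]
ee_rot: [0.617, -0.348, 0.348, -0.614]
contact_force: [0.3, 0.3, 0.5]
opening: 0.0402
```

```bash
python3 - <<'E'
from nt import *
w=snap("wrist","w30"); crop(w,200,150,360,310,3.7,"w30z"); to(.6136,.2131,.036,-58); print(r.get_obs()["tcp_pos"])
E
```

```text
t 19.25 shift cm [-0.07  6.72  0.26] turn deg [ 0.31 -0.99  0.1 ] open 0.0399 F [ 0.1  0.5 -0.4]
[0.6119554  0.21142458 0.10326366]
```

View pics/w30z.png

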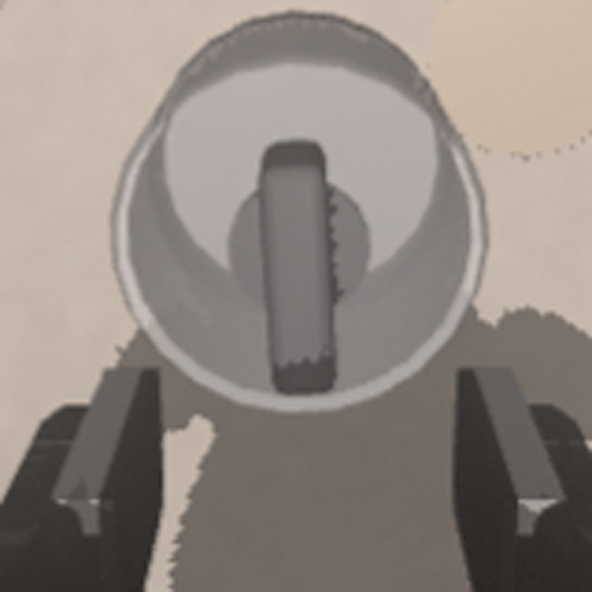

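```bash
python3 - <<'E'
from nt import *
w=snap("wrist"); f=lambda p:(200+p[0]/3.7,150+p[1]/3.7)
for nm,a,b in(("axis",(294,165),(303.5,363)),("L",(262,165),(273,363)),("R",(325,165),(333,363))):
    e=plane(w,[f(a),f(b)],.094); v=e[1]-e[0]; print(nm,e.round(4).tolist(),e.mean(0).round(4),np.linalg.norm(v).round(4),"az",np.degrees(np.arctan2(v[1],v[0])).round(2))
e=plane(w,[f((294,140)),f((304,392))],.094);print(e.mean(0).round(4),np.linalg.norm(e[1]-e[0]))
M=R.from_quat(r.get_obs()["ee_rot"]).as_matrix(); print("ax",np.degrees(np.arctan2(M[1,0],M[0,0])),M.round(4).tolist())
c=radial(w,(.6136,.2131),.07,.034,.042,0); print(c)
E
```

```text
axis [[0.6325, 0.2274, 0.094], [0.6018, 0.2071, 0.094]] [0.6171 0.2173 0.094 ] 0.0368 az -146.51
L [[0.6297, 0.2321, 0.094], [0.5989, 0.2118, 0.094]] [0.6143 0.222  0.094 ] 0.0368 az -146.55
R [[0.6352, 0.2229, 0.094], [0.6045, 0.2026, 0.094]] [0.6199 0.2127 0.094 ] 0.0368 az -146.48
[0.6166 0.2169 0.094 ] 0.04689383841670227
ax -58.977435236454475 [[0.5154, -0.0024, 0.857], [-0.857, -0.0041, 0.5154], [0.0023, -1.0, -0.0041]]
(array([0.6151, 0.2146]), 0.0358, np.int64(104), 0.00061)
```

```bash
python3 -c "
from h import *
to(.6156,.2142,.036,-56.5)"
```

```text
t 19.3 shift cm [-0.09  6.79  0.44] turn deg [ 0.24 -2.48  0.13] open 0.04 F [ 0.1 -0.2  0.1]
```

Request:
arm_command:
  moves:
    - [0.2, -2.5, 0.1, -0.1, 0, 0.4, 4.0]
    - [0, 0, 0, 0, 1.5, 0, 4.0]
    - [0, 0, 0, 0, 1.5, 0, 4.0]
    - [0, 0, 0, 0, 0.5, 0, 4.0]
    - [0, 0, 0, 0, 0, 0, 4.0]

```text
time_s: 19.8
tcp_pos: [0.617, 0.2145, 0.0694]
ee_rot: [-0.622, 0.334, -0.337, 0.623]
contact_force: [-0.2, 0.0, 0.6]
opening: 0.0398
```

```bash
python3 - <<'E'
from nt import *
w=snap("wrist","w31"); to(.6156,.2142,.036,-56.5); print(r.get_obs()["tcp_pos"]); crop(w,200,170,360,330,3.7,"w31z")
s=snap("side"); crop(s,215,220,285,300,6,"s31")
E
```

```text
t 19.85 shift cm [-0.07  3.36 -0.15] turn deg [-0.24 -0.08  0.16] open 0.0399 F [-0.4  1.1 -0.4]
[0.61708408 0.21444588 0.06960375]
```

View pics/w31z.png

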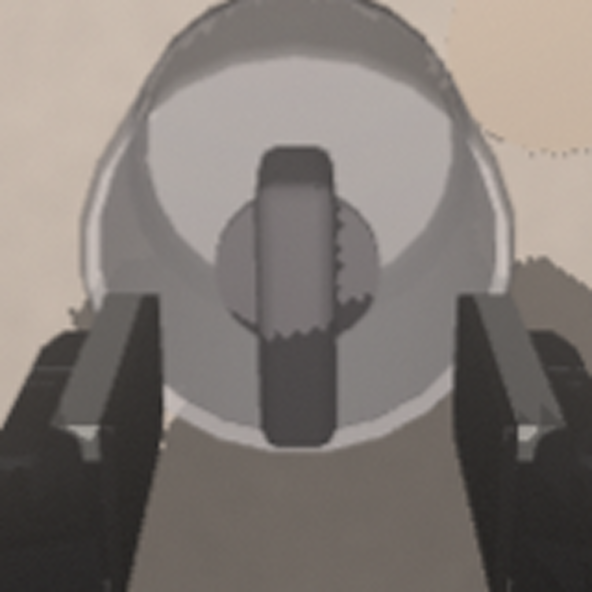

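View pics/s31.png

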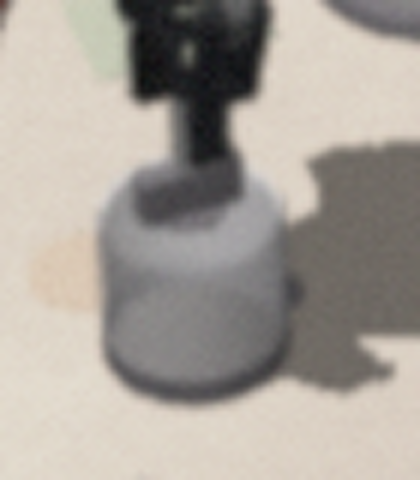

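Request:
arm_command:
  moves:
    - [-0.2, 0, 0.1, -0.15, 0, -0.15, 4.0]
    - [0, 0, 0, 0, 1.5, 0, 4.0]
    - [0, 0, 0, 0, 1.2, 0, 4.0]
    - [0, 0, 0, 0, 0.3, 0, 4.0]
    - [0, 0, 0, 0, 0, 0, 4.0]

```text
time_s: 20.4
tcp_pos: [0.6159, 0.2151, 0.0382]
ee_rot: [-0.622, 0.334, -0.336, 0.623]
contact_force: [-0.2, -0.2, -0.4]
opening: 0.04
```

```bash
python3 - <<'E'
from nt import *
w=snap("wrist","w32"); to(.6156,.2142,.036,-56.5); print(r.get_obs()["tcp_pos"]); crop(w,200,170,360,330,3.7,"w32z")
s=snap("side"); crop(s,215,220,285,300,6,"s32")
E
```

```text
t 20.45 shift cm [ 0.06  0.23 -0.07] turn deg [-0.14 -0.09  0.11] open 0.04 F [-0.3 -0.3  0. ]
[0.61583158 0.2150721  0.03830306]
```

View pics/w32z.png

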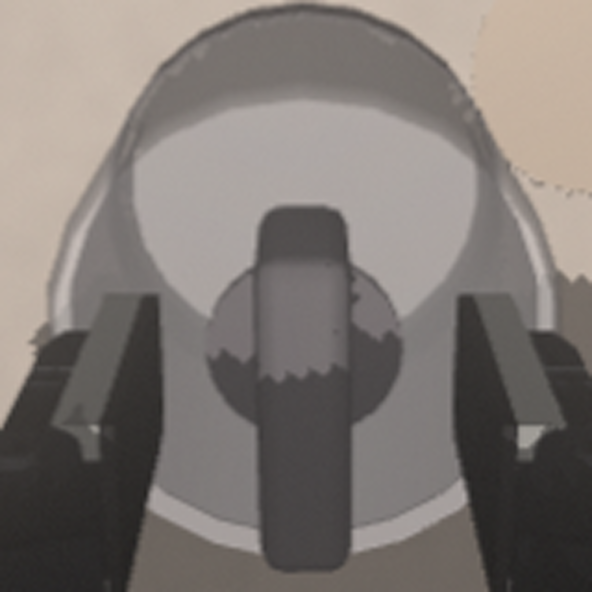

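View pics/s32.png

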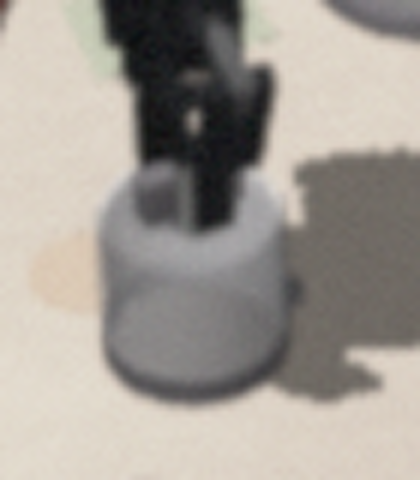

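Request:
arm_command:
  moves:
    - [0, 0, 0, -0.05, 0, 0, 2.4]
    - [0, 0, 0, 0, 0, 0, 1.8]
    - [0, 0, 0, 0, 0, 0, 1.4]
    - [0, 0, 0, 0, 0, 0, 0.8]
    - [0, 0, 0, 0, 0, 0, 0.8]

```text
time_s: 21.0
tcp_pos: [0.6169, 0.2158, 0.0401]
ee_rot: [-0.621, 0.333, -0.337, 0.624]
contact_force: [-0.2, 0.2, -1.9]
opening: 0.0105
```

Request:
arm_command:
  moves:
    - [0, 0, 0, 0, 0, 0, 0.8]

```text
time_s: 21.1
tcp_pos: [0.6168, 0.2158, 0.04]
ee_rot: [-0.621, 0.333, -0.337, 0.624]
contact_force: [0.1, 0.0, -1.1]
opening: 0.0107
```

```bash
python3 - <<'E'
from nt import *
w=snap("wrist","w33"); to(.6156,.2142,.036,-56.5); print(r.get_obs()["tcp_pos"])
s=snap("side"); c=snap("scene")
a=cv2.resize(s["bgr"][220:300,215:285],(420,480),interpolation=2);b=cv2.resize(c["bgr"][190:270,325:400],(380,480),interpolation=2)
cv2.imwrite("pics/sc33.png",np.hstack([a,b]))
E
```

```text
t 21.15 shift cm [ 0.07  0.4  -0.18] turn deg [-0.31 -0.09  0.18] open 0.0101 F [ 0.2 -0.2 -1.5]
[0.61673109 0.2157789  0.03998943]
```

View pics/w33.png

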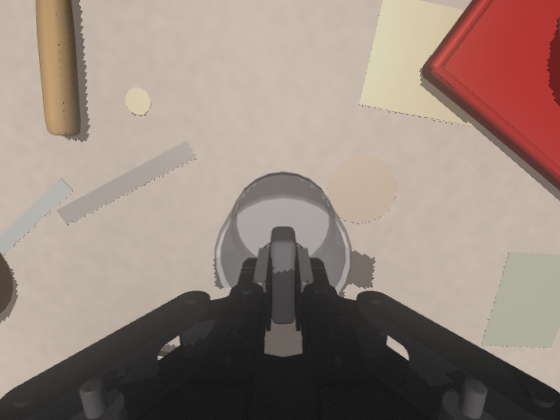

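View pics/sc33.png

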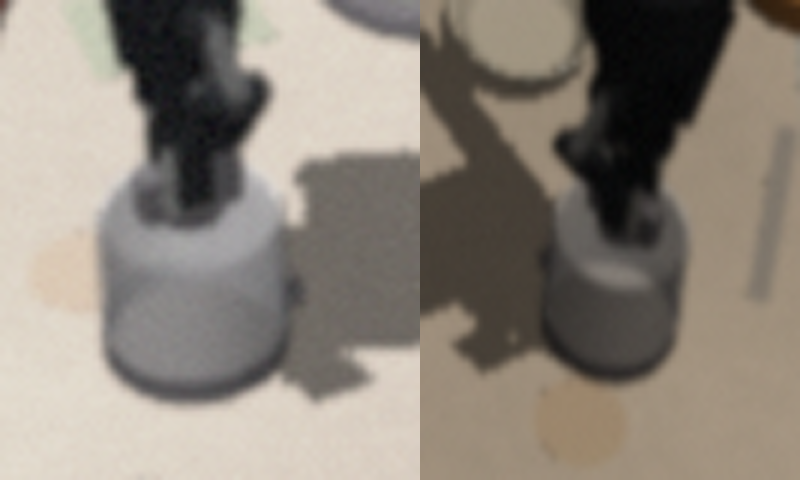

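Request:
arm_command:
  moves:
    - [0, 0, 0, 0, -0.7, 0, 0.8]
    - [0, 0, 0, 0, -2.0, 0, 0.8]
    - [0, 0, 0, 0, -3.5, 0, 0.8]
    - [0, 0, 0, 0, -3.5, 0, 0.8]
    - [0, 0, 0, 0, -0.8, 0, 0.8]

```text
time_s: 21.75
tcp_pos: [0.6142, 0.2153, 0.1467]
ee_rot: [0.623, -0.335, 0.335, -0.622]
contact_force: [1.3, 0.1, -0.8]
opening: 0.0104
```

Request:
arm_command:
  moves:
    - [0, 4, 0, 0, 0, 0, 0.8]
    - [0, 8, 0, 0, 0, 0, 0.8]
    - [0, 8, 0, 0, 0, 0, 0.8]
    - [0, 8, 0, 0, 0, 0, 0.8]
    - [0, 8, 0, 0, 0, 0, 0.8]

```text
time_s: 22.25
tcp_pos: [0.6137, 0.2153, 0.1479]
ee_rot: [0.482, -0.517, 0.518, -0.483]
contact_force: [0.4, -0.5, -2.3]
opening: 0.0104
```

Request:
arm_command:
  moves:
    - [0, 8, 0, 0, 0, 0, 0.8]
    - [0, 8, 0, 0, 0, 0, 0.8]
    - [0, 4, 0, 0, 0, 0, 0.8]
    - [0, 0, 0, 0, 0, 0, 0.8]
    - [0, 0, 0, 0, 0, 0, 0.8]

```text
time_s: 22.75
tcp_pos: [0.6105, 0.2146, 0.144]
ee_rot: [-0.383, 0.596, -0.595, 0.379]
contact_force: [-0.1, -0.8, -1.2]
opening: 0.0104
```

```bash
python3 - <<'E'
from nt import *
w=snap("wrist","w34"); to(.552,-.057,.14,-113); o=r.get_obs(); print(o["tcp_pos"],o["joint_positions"].round(2))
s=snap("side"); c=snap("scene")
a=cv2.resize(s["bgr"][180:280,205:295],(430,480),interpolation=2);b=cv2.resize(c["bgr"][160:250,320:390],(370,480),interpolation=2)
cv2.imwrite("pics/sc34.png",np.hstack([a,b]))
E
```

```text
t 22.8 shift cm [27.1   0.48  6.11] turn deg [ 0.26 -1.85  0.23] open 0.0109 F [ 0.3  0.5 -1.5]
[0.61045924 0.21458913 0.14399939] [ 0.17  0.61  1.42 -0.    1.12  2.17]
```

View pics/w34.png

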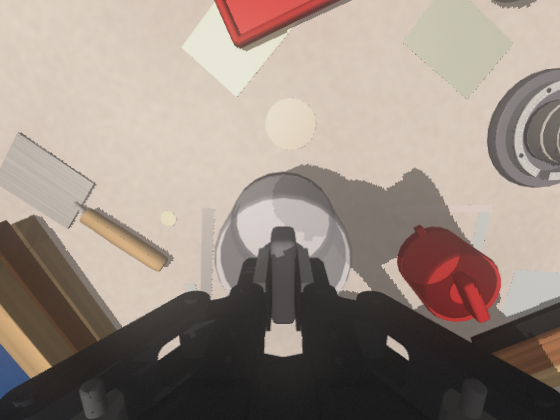

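View pics/sc34.png

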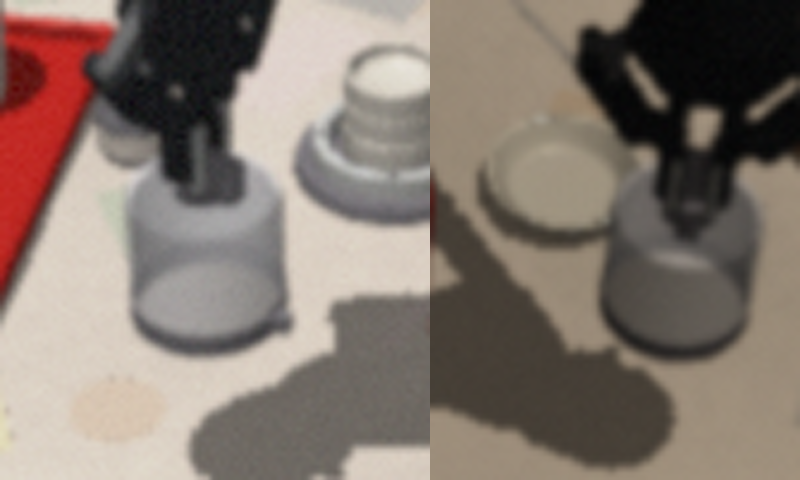

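Request:
arm_command:
  moves:
    - [0, 0, 0, 3.0, -0.6, 0.9, 0.8]
    - [0, 0, 0, 3.9, -0.6, 1.1, 0.8]
    - [0, 0, 0, 3.9, -0.6, 1.1, 0.8]
    - [0, 0, 0, 3.9, 0, 1.1, 0.8]
    - [0, 0, 0, 3.9, 0, 1.1, 0.8]

```text
time_s: 23.4
tcp_pos: [0.5823, 0.0238, 0.1632]
ee_rot: [-0.385, 0.593, -0.593, 0.385]
contact_force: [0.5, -0.1, -1.6]
opening: 0.0103
```

Request:
arm_command:
  moves:
    - [0, 0, 0, 2.4, 0, -2.0, 0.8]
    - [0, 0, 0, 2.4, 0, -2.0, 0.8]
    - [0, 0, 0, 2.4, 0, -2.0, 0.8]
    - [0, 0, 0, 0, 0, 0, 0.8]
    - [0, 0, 0, 0, 0, 0, 0.8]

```text
time_s: 23.9
tcp_pos: [0.4967, -0.0257, 0.1645]
ee_rot: [0.382, -0.592, 0.596, -0.384]
contact_force: [0.2, 0.4, -0.5]
opening: 0.0104
```

```bash
cat >> nt.py <<'E'
def cover(w,off=.040):
    o=r.get_obs(); M=R.from_quat(o["ee_rot"]).as_matrix(); p=o["tcp_pos"]; az=np.degrees(np.arctan2(M[1,2],M[0,2]))
    for h,nm in((0,"mouth"),(.07,"top")):
        q=p+M@np.array([-.001,off-h,-.0005])   # tool y is down
        for rr in((.035,.041),):
            a=radial(w,q[:2],q[2],*rr,0,angs=az+np.arange(-70,71,2)); d=np.r_[a[0]-p[:2],0]@M; print(nm,a,"rel tool x,z mm",(d[[0,2]]*1000).round(1))
    print("tcp",p.round(4),"ax",round(az-90,2),"lug az",round((az-180)%360,2))
E
python3 - <<'E'
from nt import *
w=snap("wrist","w35"); cover(w); to(.552,-.0567,.14,-115); c=radial(w,(.552,-.0567),.024,.043,.053,-1); print(c,radial(w,(.552,-.0567),.024,.036,.044,1)); print(radial(w,(.552,-.0567),.071,.026,.034,-1),radial(w,(.552,-.0567),.071,.022,.029,1)); print(notch(w,c[0]).round(2).tolist())
E
```

```text
mouth (array([ 0.4932, -0.0229]), 0.0388, np.int64(58), 0.00014) rel tool x,z mm [-1.  -3.8]
top (array([ 0.4961, -0.0241]), 0.0355, np.int64(49), 0.0) rel tool x,z mm [-1.1 -0.7]
tcp [ 0.4963 -0.0254  0.1643] ax -114.33 lug az 155.67
t 23.95 shift cm [0.56 2.46 6.36] turn deg [-0.24  0.67  0.08] open 0.0106 F [-0.8 -0.2 -0.6]
(array([ 0.552 , -0.0566]), 0.0481, np.int64(101), 0.00017) (array([ 0.5519, -0.0568]), 0.04, np.int64(100), 0.0002)
(array([ 0.5523, -0.0567]), 0.0293, np.int64(115), 0.00021) (array([ 0.552 , -0.0568]), 0.0263, np.int64(66), 0.0)
[[0.04, 134.5, 150.25, 142.38], [0.04, 134.25, 150.5, 142.38], [0.04, 156.5, 174.75, 165.62], [0.04, 134.5, 174.75, 154.62], [0.05, 134.75, 174.75, 154.75]]
```

View pics/w35.png

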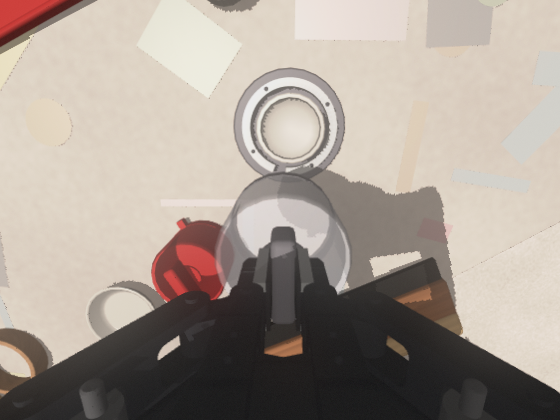

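Request:
arm_command:
  moves:
    - [-0.2, 0.6, 0, 0.2, 0, 2.2, 0.8]
    - [0, 0, 0, 0.2, 0, 2.3, 0.8]
    - [0, 0, 0, 0.2, 0, 2.2, 0.8]
    - [0, 0, 0, 0, 0, 0, 0.8]
    - [0, 0, 0, 0, 0, 0, 0.8]

```text
time_s: 24.45
tcp_pos: [0.5608, -0.057, 0.1646]
ee_rot: [0.381, -0.594, 0.596, -0.383]
contact_force: [-0.3, 0.0, -1.0]
opening: 0.0106
```

```bash
cat >> nt.py <<'E'
def tgt(w,mz=-.0034,mx=-.001,k=(.552,-.0567)):
    o=r.get_obs(); M=R.from_quat(o["ee_rot"]).as_matrix(); m=o["tcp_pos"]+M@np.array([mx,.04,mz]); d=(np.r_[k,m[2]]-m)@M
    print("cover mouth at",m.round(4),"need tool x,z mm",(d[[0,2]]*1000).round(1),"turn->level:",end=" ")
    to(*o["tcp_pos"],np.degrees(np.arctan2(M[1,0],M[0,0])))
E
python3 - <<'E'
from nt import *
w=snap("wrist","w36"); cover(w); tgt(w); a=np.arange(-80,81,2)-25; c=radial(w,(.552,-.0567),.024,.043,.053,-1,angs=a); print(c)
print(radial(w,(.552,-.0567),.012,.055,.066,0,angs=a))
E
```

```text
mouth (array([ 0.566 , -0.0616]), 0.0371, np.int64(31), 0.00031) rel tool x,z mm [2.  6.3]
top (array([ 0.558 , -0.0546]), 0.0361, np.int64(54), 0.00011) rel tool x,z mm [-1.  -3.9]
tcp [ 0.5611 -0.0571  0.1648] ax -114.6 lug az 155.4
cover mouth at [ 0.5586 -0.0549  0.1247] need tool x,z mm [ 4.4 -5.3] turn->level: t 24.5 shift cm [0. 0. 0.] turn deg [-0.29 -0.   -0.01] open 0.0105 F [ 0.8 -0.3 -1.1]
(array([ 0.5521, -0.0566]), 0.0481, np.int64(64), 0.00017)
(array([ 0.5537, -0.0574]), 0.0586, np.int64(72), 0.00017)
```

View pics/w36.png

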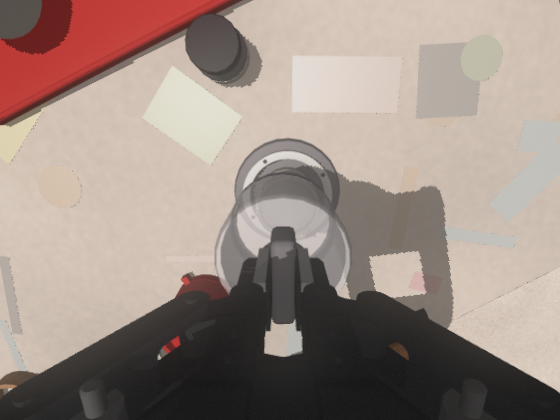

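Request:
arm_command:
  moves:
    - [-0.3, 0, 0, 0.4, 0, -0.5, 0.8]
    - [0, 0, 0, 0, 2.0, 0, 0.8]
    - [0, 0, 0, 0, 1.5, 0, 0.8]
    - [0, 0, 0, 0, 0, 0, 0.8]
    - [0, 0, 0, 0, 0, 0, 0.8]

```text
time_s: 25.0
tcp_pos: [0.55, -0.0557, 0.1297]
ee_rot: [-0.384, 0.596, -0.593, 0.382]
contact_force: [0.8, 0.2, -0.8]
opening: 0.0104
```

```bash
python3 - <<'E'
from nt import *
w=snap("wrist","w37"); cover(w); tgt(w); a=np.arange(-80,81,2)-25; c=radial(w,(.552,-.0567),.024,.043,.053,-1,angs=a); print(c)
crop(w,190,120,380,310,3.1,"w37z")
s=snap("side"); c=snap("scene")
a=cv2.resize(s["bgr"][150:240,245:330],(430,455),interpolation=2);b=cv2.resize(c["bgr"][180:270,225:300],(370,455),interpolation=2)
cv2.imwrite("pics/sc37.png",np.hstack([a,b]))
E
```

```text
mouth (array([ 0.5466, -0.0529]), 0.0385, np.int64(44), 0.00019) rel tool x,z mm [-1.2 -4.1]
top (array([ 0.5476, -0.0535]), 0.0359, np.int64(57), 0.00011) rel tool x,z mm [-1.  -2.9]
tcp [ 0.5498 -0.0556  0.1298] ax -114.4 lug az 155.6
cover mouth at [ 0.547  -0.0533  0.0898] need tool x,z mm [1.1 6. ] turn->level: t 25.05 shift cm [0. 0. 0.] turn deg [ 0.28 -0.    0.01] open 0.0102 F [-1.6 -0.4 -1.2]
(array([ 0.5517, -0.0565]), 0.0483, np.int64(43), 0.0)
```

View pics/w37z.png

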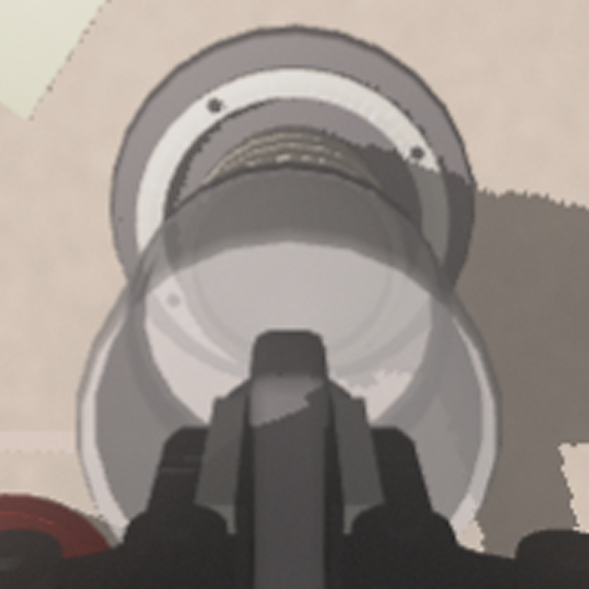

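View pics/sc37.png

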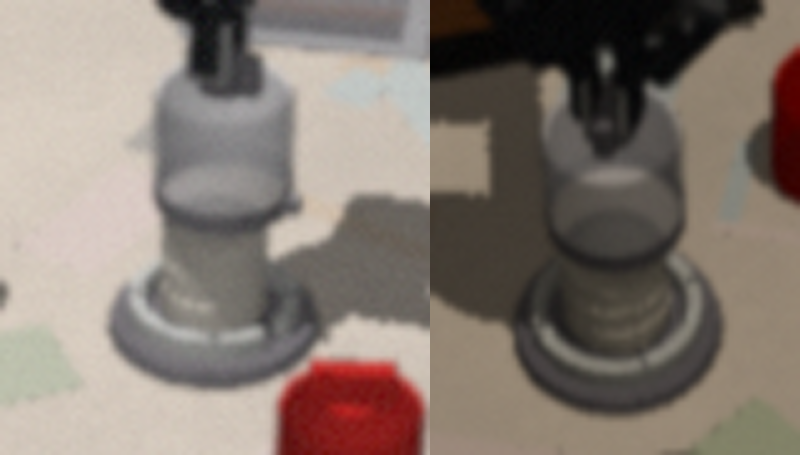

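Request:
arm_command:
  moves:
    - [0.3, 0, 0, 0.1, 0, 0.5, 0.8]
    - [0, 0, 0, 0, 0, 0, 0.8]
    - [0, 0, 0, 0, 0, 0, 0.8]
    - [0, 0, 0, 0, 0, 0, 0.8]

```text
time_s: 25.55
tcp_pos: [0.5568, -0.0598, 0.1322]
ee_rot: [0.381, -0.592, 0.596, -0.384]
contact_force: [0.0, -0.5, -2.1]
opening: 0.0103
```

```bash
python3 - <<'E'
from nt import *
w=snap("wrist","w38"); cover(w); tgt(w,-.0035); a=np.arange(-80,81,2)-25; c=radial(w,(.552,-.0567),.024,.043,.053,-1,angs=a); print(c)
E
```

```text
mouth (array([ 0.5681, -0.0639]), 0.0367, np.int64(56), 6e-05) rel tool x,z mm [-0.9 12. ]
top (array([ 0.5538, -0.0573]), 0.0362, np.int64(56), 0.00012) rel tool x,z mm [-1.  -3.7]
tcp [ 0.5567 -0.0598  0.1321] ax -114.41 lug az 155.59
cover mouth at [ 0.5542 -0.0575  0.0921] need tool x,z mm [ 0.2 -2.4] turn->level: t 25.6 shift cm [0. 0. 0.] turn deg [-0.4  -0.   -0.03] open 0.0102 F [ 0.1  0.2 -0.3]
(array([ 0.5522, -0.0565]), 0.0478, np.int64(66), 0.00015)
```

Request:
arm_command:
  moves:
    - [-0.2, 0, 0, 0, 0, -0.15, 0.8]
    - [0, 0, 0, 0, 0.8, 0, 0.8]
    - [0, 0, 0, 0, 0.5, 0, 0.8]
    - [0, 0, 0, 0, 0, 0, 0.8]
    - [0, 0, 0, 0, 0, 0, 0.8]

```text
time_s: 26.1
tcp_pos: [0.5547, -0.0589, 0.1174]
ee_rot: [0.383, -0.594, 0.595, -0.383]
contact_force: [-0.5, -0.3, -1.4]
opening: 0.0105
```

```bash
python3 - <<'E'
from nt import *
w=snap("wrist","w39"); cover(w); tgt(w,-.0035); a=np.arange(-80,81,2)-25; c=radial(w,(.552,-.0567),.024,.043,.053,-1,angs=a); print(c)
crop(w,190,120,380,310,3.1,"w39z")
s=snap("side"); c=snap("scene")
a=cv2.resize(s["bgr"][150:240,245:330],(430,455),interpolation=2);b=cv2.resize(c["bgr"][180:270,225:300],(370,455),interpolation=2)
cv2.imwrite("pics/sc39.png",np.hstack([a,b]))
E
```

```text
mouth (array([ 0.565 , -0.0625]), 0.0388, np.int64(59), 8e-05) rel tool x,z mm [-1.  10.9]
top (array([ 0.552 , -0.0565]), 0.0361, np.int64(56), 0.00012) rel tool x,z mm [-1.1 -3.4]
tcp [ 0.5547 -0.0589  0.1174] ax -114.41 lug az 155.59
cover mouth at [ 0.552  -0.0566  0.0774] need tool x,z mm [0.1 0.1] turn->level: t 26.15 shift cm [0. 0. 0.] turn deg [-0.09 -0.   -0.02] open 0.0104 F [ 0.   0.2 -1. ]
(array([ 0.5518, -0.0565]), 0.0483, np.int64(44), 0.0)
```

View pics/w39z.png

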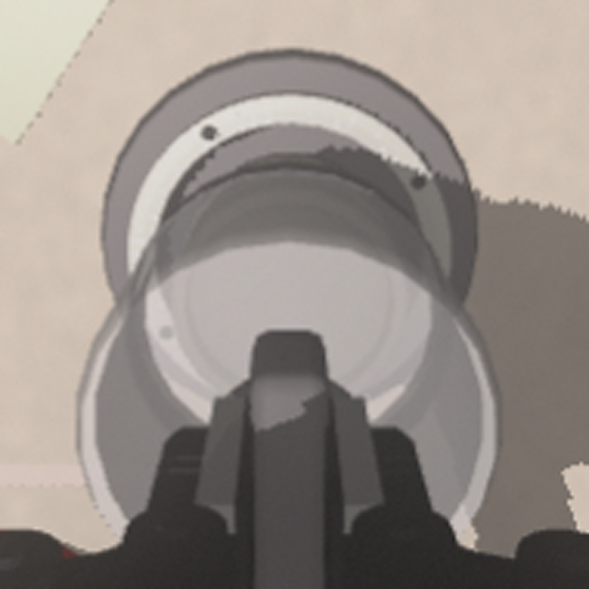

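View pics/sc39.png

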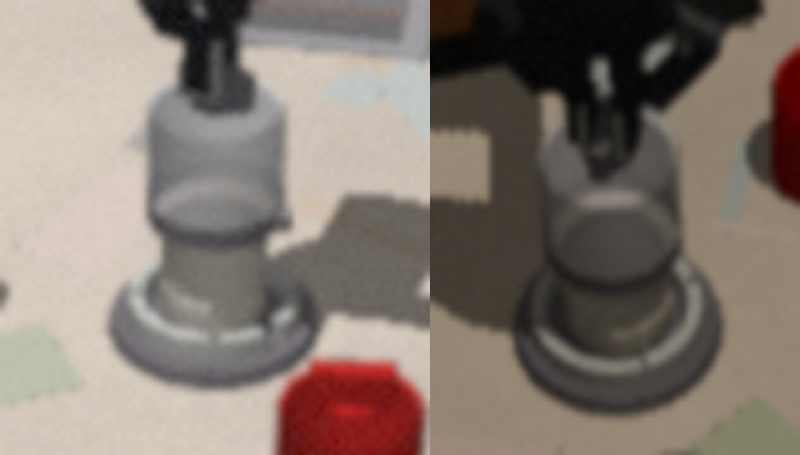

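Request:
arm_command:
  moves:
    - [0, 0, 0, 0, 0.8, 0, 0.8]
    - [0, 0, 0, 0, 1.2, 0, 0.8]
    - [0, 0, 0, 0, 1.2, 0, 0.8]
    - [0, 0, 0, 0, 0.8, 0, 0.8]
    - [0, 0, 0, 0, 0, 0, 0.8]

```text
time_s: 26.75
tcp_pos: [0.555, -0.059, 0.0741]
ee_rot: [0.382, -0.594, 0.595, -0.384]
contact_force: [1.2, -0.5, -0.8]
opening: 0.0108
```

```bash
python3 - <<'E'
from nt import *
w=snap("wrist","w40"); cover(w); tgt(w,-.0035); a=np.arange(-80,81,2)-25; c=radial(w,(.552,-.0567),.024,.043,.053,-1,angs=a); print(c)
crop(w,190,120,380,310,3.1,"w40z")
s=snap("side"); c=snap("scene")
a=cv2.resize(s["bgr"][150:240,245:330],(430,455),interpolation=2);b=cv2.resize(c["bgr"][180:270,225:300],(370,455),interpolation=2)
cv2.imwrite("pics/sc40.png",np.hstack([a,b]))
E
```

```text
mouth (array([ 0.555, -0.058]), 0.0383, np.int64(39), 0.0) rel tool x,z mm [-0.9 -0.7]
top (array([ 0.5517, -0.056 ]), 0.037, np.int64(27), 0.0) rel tool x,z mm [-1.3 -4.5]
tcp [ 0.5553 -0.0591  0.0746] ax -114.41 lug az 155.59
cover mouth at [ 0.5526 -0.0568  0.0345] need tool x,z mm [ 0.2 -0.6] turn->level: t 26.8 shift cm [0. 0. 0.] turn deg [-0.17 -0.   -0.03] open 0.0103 F [ 1.1  0.4 -1.3]
(array([ 0.552 , -0.0567]), 0.048, np.int64(54), 0.0)
```

View pics/w40z.png

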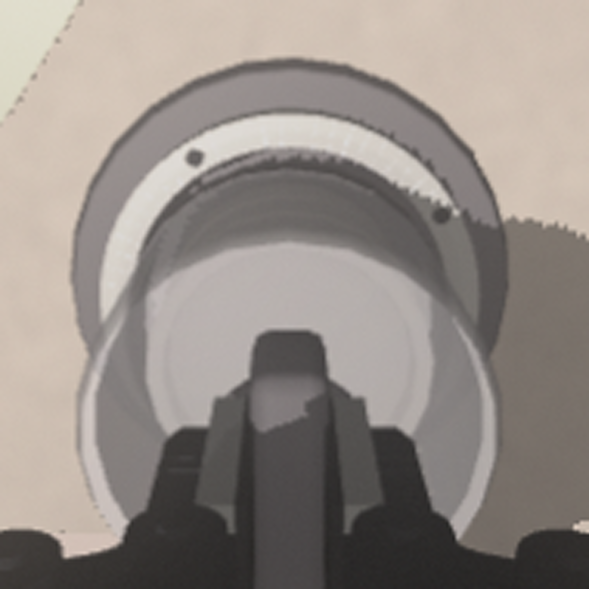

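View pics/sc40.png

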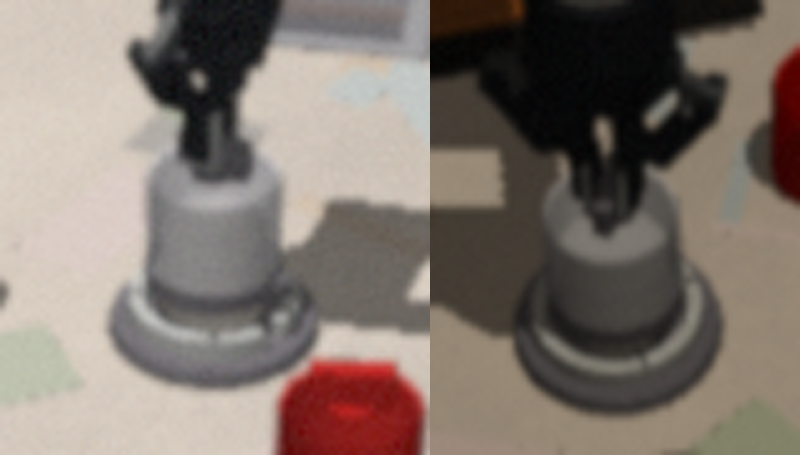

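Request:
arm_command:
  moves:
    - [-0.1, 0, 0, 0, 0.4, -0.04, 0.8]
    - [0, 0, 0, 0, 0.4, 0, 0.8]
    - [0, 0, 0, 0, 0, 0, 0.8]
    - [0, 0, 0, 0, 0, 0, 0.8]

```text
time_s: 27.3
tcp_pos: [0.5571, -0.0595, 0.0683]
ee_rot: [0.381, -0.593, 0.596, -0.385]
contact_force: [-0.8, -0.8, -1.1]
opening: 0.0106
```

```bash
python3 - <<'E'
from nt import *
w=snap("wrist","w41"); tgt(w,-.0035); a=np.arange(-80,81,2)-25; c=radial(w,(.552,-.0567),.024,.043,.053,-1,angs=a); print(c)
M=R.from_quat(r.get_obs()["ee_rot"]).as_matrix(); zc=np.r_[.552,-.0567,.024]; tz=np.r_[M[:2,2],0];tz/=np.linalg.norm(tz)
print("collar inner front px",proj(w,zc+.04*tz),"cover front if centred",proj(w,zc+.038*tz+[0,0,.0025]))
crop(w,230,140,340,220,7,"w41z")
E
```

```text
cover mouth at [ 0.5546 -0.0573  0.0283] need tool x,z mm [ 0.6 -2.6] turn->level: t 27.35 shift cm [0. 0. 0.] turn deg [-0.39 -0.   -0.07] open 0.0108 F [-0.5 -0.7 -1.7]
(array([ 0.552 , -0.0567]), 0.048, np.int64(54), 0.0)
collar inner front px [[283.62042826 171.37566034]] cover front if centred [[283.62339964 174.63737261]]
```

View pics/w41z.png

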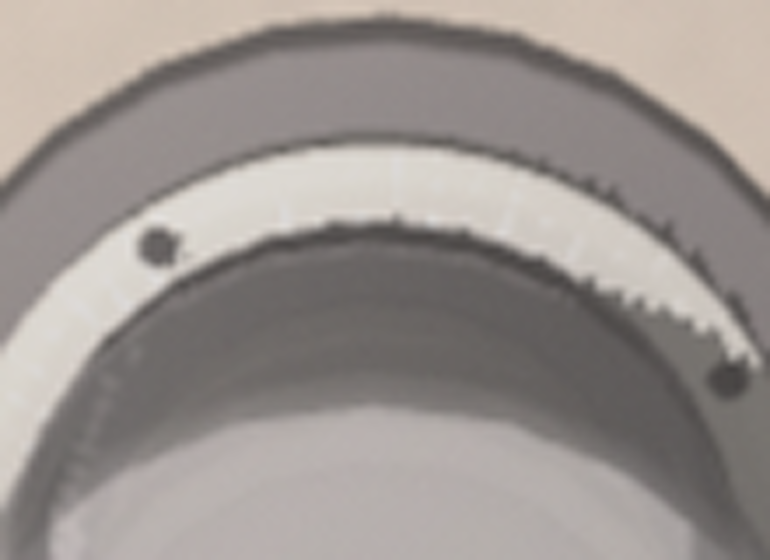

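Request:
arm_command:
  moves:
    - [-0.3, 0, 0, 0, 0, -0.15, 0.8]
    - [0, 0, 0, 0, 0, 0, 0.8]
    - [0, 0, 0, 0, 0, 0, 0.8]

```text
time_s: 27.65
tcp_pos: [0.5559, -0.0589, 0.0687]
ee_rot: [0.382, -0.594, 0.595, -0.384]
contact_force: [0.2, 0.5, -1.1]
opening: 0.0103
```

```bash
cat >> nt.py <<'E'
def front(w,fn):
    M=R.from_quat(r.get_obs()["ee_rot"]).as_matrix(); zc=np.r_[.552,-.0567,.024]; a0=np.arctan2(M[1,2],M[0,2])
    for da in(-45,0,45):
        t=np.r_[np.cos(a0+np.radians(da)),np.sin(a0+np.radians(da)),0]
        print(da,"collar inner px",proj(w,zc+.04*t).round(1)[0],"cover if centred",proj(w,np.r_[.552,-.0567,r.get_obs()["tcp_pos"][2]-.04]+.038*t).round(1)[0],end="; ")
    crop(w,230,140,340,220,7,fn); print()
E
python3 - <<'E'
from nt import *
w=snap("wrist","w42"); tgt(w,-.0035); front(w,"w42z"); print(r.get_obs()["tcp_pos"])
E
```

```text
cover mouth at [ 0.5532 -0.0566  0.0287] need tool x,z mm [ 0.6 -1. ] turn->level: t 27.7 shift cm [0. 0. 0.] turn deg [-0.1  -0.   -0.07] open 0.0104 F [-1.1  0.  -1.5]
-45 collar inner px [321.6 184.7] cover if centred [320.4 188. ]; 0 collar inner px [283.7 169.1] cover if centred [283.7 172.9]; 45 collar inner px [245.7 184.7] cover if centred [247. 188.]; 
[ 0.55586883 -0.05892224  0.06873802]
```

View pics/w42z.png

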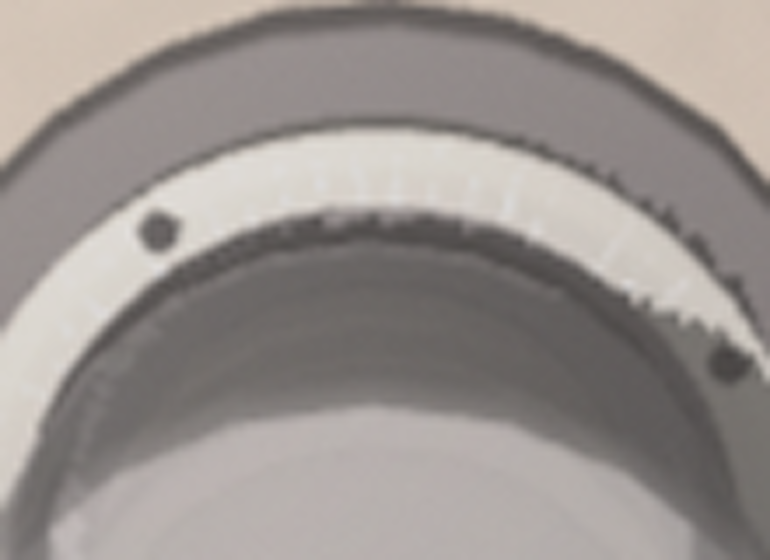

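Request:
arm_command:
  moves:
    - [0, 0, 0, 0.03, 0.2, -0.05, 0.8]
    - [0, 0, 0, 0, 0.3, 0, 0.8]
    - [0, 0, 0, 0, 0, 0, 0.8]

```text
time_s: 28.0
tcp_pos: [0.5553, -0.059, 0.0634]
ee_rot: [0.382, -0.594, 0.595, -0.384]
contact_force: [-0.6, 0.4, -1.6]
opening: 0.0104
```

```bash
python3 - <<'E'
from nt import *
w=snap("wrist","w43"); tgt(w,-.0035); front(w,"w43z"); print(r.get_obs()["tcp_pos"],r.get_obs()["wrist_torque"].round(2))
E
```

```text
cover mouth at [ 0.5527 -0.0566  0.0236] need tool x,z mm [ 0.3 -0.6] turn->level: t 28.05 shift cm [0. 0. 0.] turn deg [-0.13 -0.   -0.08] open 0.0104 F [-0.  -0.7 -2.2]
-45 collar inner px [322.1 185.6] cover if centred [320.  187.4]; 0 collar inner px [283.2 169.6] cover if centred [283.2 172.2]; 45 collar inner px [244.4 185.6] cover if centred [246.5 187.3]; 
[ 0.55536794 -0.05901869  0.06357213] [0.04 0.02 0.01]
```

View pics/w43z.png

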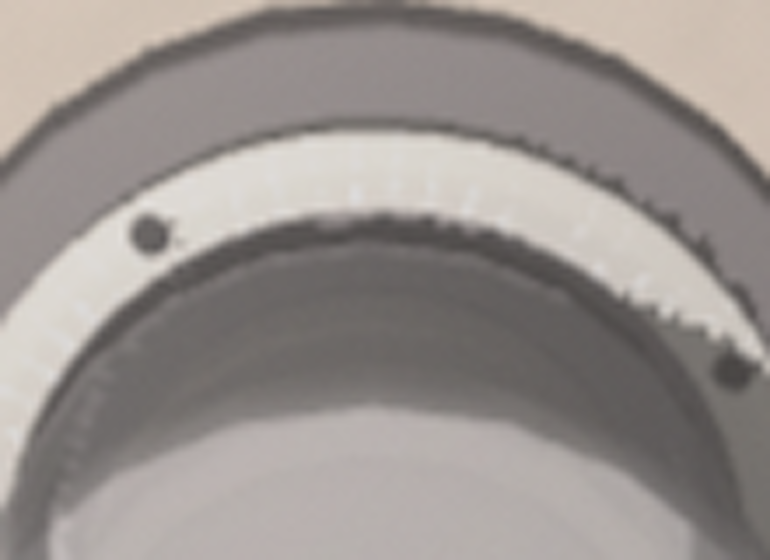

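Request:
arm_command:
  moves:
    - [0, 0, 0, 0, 0.2, 0, 0.8]
    - [0, 0, 0, 0, 0.2, 0, 0.8]
    - [0, 0, 0, 0, 0, 0, 0.8]

```text
time_s: 28.35
tcp_pos: [0.5554, -0.0591, 0.0592]
ee_rot: [0.382, -0.594, 0.595, -0.384]
contact_force: [0.0, 0.6, -0.6]
opening: 0.0104
```

Request:
arm_command:
  moves:
    - [0, 0, 0, 0, 0.1, 0, 0.8]
    - [0, 0, 0, 0, 0, 0, 0.8]

```text
time_s: 28.55
tcp_pos: [0.5558, -0.0592, 0.0586]
ee_rot: [0.382, -0.594, 0.595, -0.384]
contact_force: [-0.0, 0.4, 0.9]
opening: 0.0105
```

```bash
python3 - <<'E'
from nt import *
w=snap("wrist","w44"); tgt(w,-.0035); print(r.get_obs()["tcp_pos"],r.get_obs()["wrist_torque"].round(2))
s=snap("side"); c=snap("scene")
a=cv2.resize(s["bgr"][150:240,245:330],(430,455),interpolation=2);b=cv2.resize(c["bgr"][180:270,225:300],(370,455),interpolation=2)
cv2.imwrite("pics/sc44.png",np.hstack([a,b]))
E
```

```text
cover mouth at [ 0.5532 -0.0568  0.0186] need tool x,z mm [ 0.4 -1.1] turn->level: t 28.6 shift cm [0. 0. 0.] turn deg [-0.17 -0.   -0.08] open 0.0102 F [-0.  -0.4  0.8]
[ 0.55580941 -0.05919084  0.05857748] [ 0.1   0.15 -0.05]
```

View pics/sc44.png

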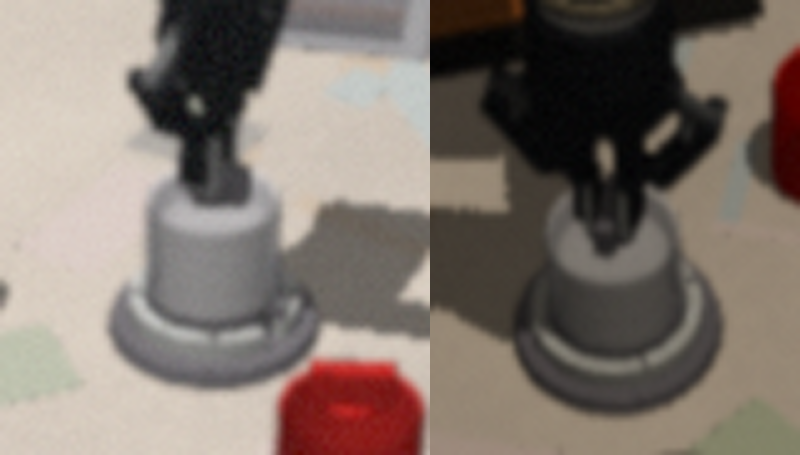

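Request:
arm_command:
  moves:
    - [0, 4, 0, 0.03, 0, -0.03, 0.8]
    - [0, 4, 0, 0.03, 0, -0.03, 0.8]
    - [0, 2, 0, 0.03, 0, 0, 0.8]
    - [0, 0, 0, 0, 0, 0, 0.8]

```text
time_s: 29.1
tcp_pos: [0.555, -0.0604, 0.0586]
ee_rot: [0.327, -0.625, 0.628, -0.329]
contact_force: [-0.6, 0.2, -0.7]
opening: 0.0105
```

```bash
python3 - <<'E'
from nt import *
w=snap("wrist","w45"); o=r.get_obs(); M=R.from_quat(o["ee_rot"]).as_matrix(); print("lug az",np.degrees(np.arctan2(M[1,0],M[0,0]))+270); tgt(w,-.0035); print(o["tcp_pos"],o["wrist_torque"].round(2))
E
```

```text
lug az 145.30980415455895
cover mouth at [ 0.5528 -0.0576  0.0185] need tool x,z mm [-0.3 -1.2] turn->level: t 29.15 shift cm [0. 0. 0.] turn deg [-0.24 -0.   -0.06] open 0.0104 F [-0.2  0.1 -1.1]
[ 0.55493117 -0.06036825  0.05852964] [ 0.   -0.01  0.01]
```

Request:
arm_command:
  moves:
    - [-0.1, 2.7, 0, 0, 0, -0.05, 0.8]
    - [0, 0, 0, 0, 0, 0, 0.8]
    - [0, 0, 0, 0, 0.15, 0, 0.8]
    - [0, 0, 0, 0, 0, 0, 0.8]

```text
time_s: 29.55
tcp_pos: [0.5545, -0.0599, 0.0565]
ee_rot: [0.313, -0.633, 0.634, -0.315]
contact_force: [-0.3, 0.5, -0.9]
opening: 0.0103
```

```bash
python3 - <<'E'
from nt import *
w=snap("wrist","w46"); o=r.get_obs(); M=R.from_quat(o["ee_rot"]).as_matrix(); print("lug az",np.degrees(np.arctan2(M[1,0],M[0,0]))+270); tgt(w,-.0035); print(o["tcp_pos"],o["wrist_torque"].round(2))
E
```

```text
lug az 142.75770595383653
cover mouth at [ 0.5525 -0.0571  0.0166] need tool x,z mm [ 0.  -0.6] turn->level: t 29.6 shift cm [0. 0. 0.] turn deg [-0.14 -0.   -0.08] open 0.0105 F [-0.4  0.2 -1.3]
[ 0.55459781 -0.05997477  0.0566061 ] [-0.04 -0.02  0.02]
```

Request:
arm_command:
  moves:
    - [0, 0.2, 0, 0, 0.2, 0, 0.8]
    - [0, 0, 0, 0, 0.15, 0, 0.8]
    - [0, 0, 0, 0, 0, 0, 0.8]

```text
time_s: 29.9
tcp_pos: [0.5546, -0.06, 0.0528]
ee_rot: [0.312, -0.633, 0.634, -0.314]
contact_force: [-0.7, -0.7, -0.8]
opening: 0.0106
```

Request:
arm_command:
  moves:
    - [0, 0, 0, 0, 0.1, 0, 0.8]
    - [0, 0, 0, 0, 0, 0, 0.8]

```text
time_s: 30.1
tcp_pos: [0.5549, -0.0599, 0.052]
ee_rot: [0.312, -0.633, 0.635, -0.314]
contact_force: [-1.1, 0.4, -1.3]
opening: 0.0104
```

```bash
python3 - <<'E'
from nt import *
w=snap("wrist","w47"); o=r.get_obs(); M=R.from_quat(o["ee_rot"]).as_matrix(); print("lug az",np.degrees(np.arctan2(M[1,0],M[0,0]))+270); tgt(w,-.0035); print(o["tcp_pos"],o["wrist_torque"].round(2))
s=snap("side"); c=snap("scene")
a=cv2.resize(s["bgr"][150:240,245:330],(430,455),interpolation=2);b=cv2.resize(c["bgr"][180:270,225:300],(370,455),interpolation=2)
cv2.imwrite("pics/sc47.png",np.hstack([a,b]))
E
```

```text
lug az 142.59309148402096
cover mouth at [ 0.5528 -0.057   0.012 ] need tool x,z mm [ 0.3 -0.8] turn->level: t 30.15 shift cm [0. 0. 0.] turn deg [-0.16 -0.   -0.1 ] open 0.0106 F [-0.   0.3  0. ]
[ 0.55484321 -0.05988792  0.05200257] [ 0.05  0.04 -0.01]
```

View pics/sc47.png

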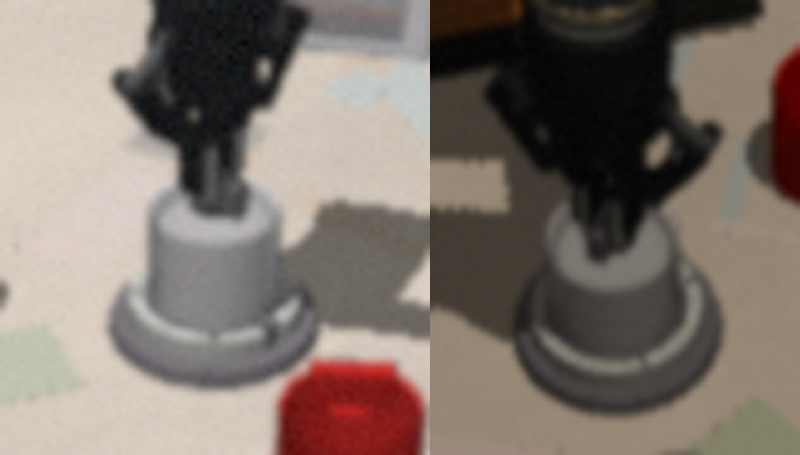

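Request:
arm_command:
  moves:
    - [0, 0, 0, 0, 0.05, 0, 0.8]
    - [0, 0, 0, 0, 0, 0, 0.8]
    - [0, 0, 0, 0, 0, 0, 1.6]
    - [0, 0, 0, 0, 0, 0, 2.2]
    - [0, 0, 0, 0, 0, 0, 3.0]

```text
time_s: 30.75
tcp_pos: [0.5553, -0.0601, 0.0518]
ee_rot: [0.312, -0.633, 0.635, -0.315]
contact_force: [0.0, 0.8, 0.4]
opening: 0.0295
```

Request:
arm_command:
  moves:
    - [0, 0, 0, 0, 0, 0, 3.5]
    - [0, 0, 0, 0, -0.8, 0, 3.5]
    - [0, 0, 0, 0, -2.5, 0, 3.5]
    - [0, 0, 0, 0, -4.0, -1.0, 3.5]
    - [0, 0, 0, 0, -4.0, -3.0, 3.5]

```text
time_s: 31.25
tcp_pos: [0.5226, -0.0369, 0.164]
ee_rot: [-0.313, 0.635, -0.633, 0.312]
contact_force: [0.2, 0.2, 0.0]
opening: 0.0352
```

Request:
arm_command:
  moves:
    - [0, 0, 0, 0, -2.0, -3.5, 3.5]
    - [0, 0, 0, 0, 0, -2.0, 3.5]
    - [0, 0, 0, 0, 0, 0, 3.5]
    - [0, 0, 0, 0, 0, 0, 3.5]

```text
time_s: 31.65
tcp_pos: [0.4795, -0.0018, 0.1929]
ee_rot: [0.31, -0.632, 0.636, -0.316]
contact_force: [0.6, 0.0, 0.3]
opening: 0.0355
```

```bash
python3 - <<'E'
from nt import *
w=snap("wrist","w48"); print(r.get_obs()["tcp_pos"])
s=snap("side","side48"); c=snap("scene","scene48")
k=proj(w,(.552,-.0567,.05))[0].astype(int); print(k)
d=cv2.resize(w["bgr"][max(0,k[1]-60):k[1]+60,k[0]-60:k[0]+60],(400,400),interpolation=2)
a=cv2.resize(s["bgr"][150:240,245:330],(380,400),interpolation=2)
cv2.imwrite("pics/sc48.png",np.hstack([a,d]))
E
```

```text
[ 0.47930107 -0.00186615  0.19255302]
[283  99]
```

View pics/sc48.png

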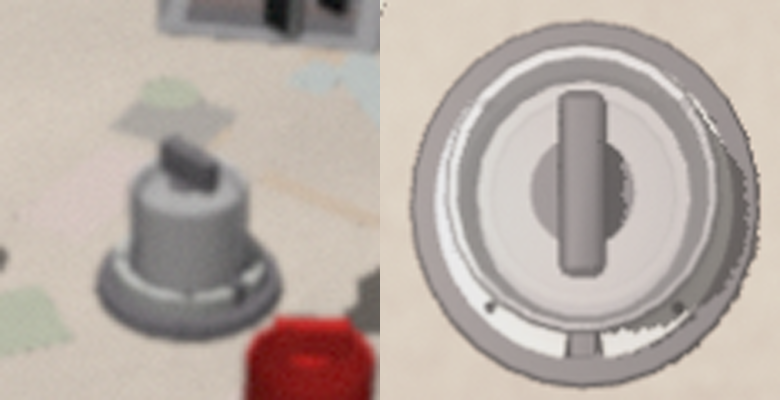

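View pics/w48.png

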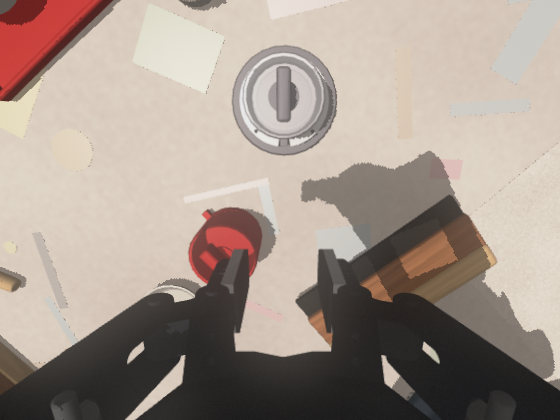

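View pics/scene48.png

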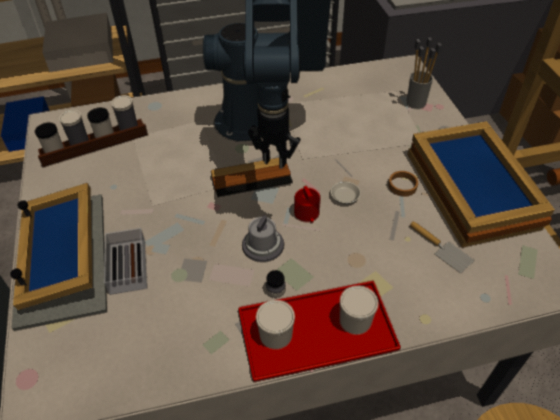

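```bash
python3 - <<'E'
from nt import *
w=snap("wrist")
for z in(.082,.089): print(z,radial(w,(.552,-.0567),z,.033,.043,0))
k=(283,99); f=lambda p:(223+(p[0]-380)*.3,39+p[1]*.3)
for z in(.106,.113):
    e=plane(w,[f((583,91)),f((581,274))],z); print(z,e.mean(0).round(4),np.linalg.norm(e[1]-e[0]).round(4))
s=snap("side"); 
for z in(.106,.113): print("side bar top px",(proj(s,(.552,-.0567,z))[0]-[245,150])*[380/85,400/90])
E
```

```text
0.082 (array([ 0.5515, -0.057 ]), 0.0356, np.int64(108), 0.00109)
0.089 (array([ 0.5512, -0.0569]), 0.0348, np.int64(101), 0.00098)
0.106 [ 0.5519 -0.0571  0.106 ] 0.0425
0.113 [ 0.5514 -0.0568  0.113 ] 0.0413
side bar top px [187.33277474 147.29501099]
side bar top px [187.42389879 137.6742719 ]
```

```bash
python3 -c "
from h import *
print(job.finish_job(), r.get_obs()['time_s'])"
```

```text
the job is handed in; nothing more can be done
the job is handed in; nothing more can be done
```

The saucers are put away and the job is handed in. Both saucers (c, then b) are nested on saucer_a, and the clear cover is over the pile with its lug down in the notch. It took about 32 s of the 72 s allowed. The largest force on the tool in any reading was about 3 N.

- **Pile:** after each release the top rim measured within about 0.5 mm of the collar centre at its nominal height (53 mm, then 71 mm). Both saucers reached that height with no rise in force.
- **Cover:** it rode on the collar at about 19 mm with the lug 13° off the notch, then I turned it to 142.6° against a measured notch centre of 142.5°. It then went down freely to 12 mm.
- **Last picture:** the lug sits in the notch and the cover is upright and centred. The gripper is clear, and nothing else looks moved.

Checks that disagreed:
- **Finger length:** the fingertips are about 40–50 mm behind the TCP the state reports, so I set heights from the cameras instead.
- **Cover centring:** camera estimates of the cover's centre in the hand differed by up to about 3 mm between its mouth and top. I used the mouth, and it went into the collar without touching.
- **Small moves:** these often overshot by a few millimetres and were corrected by looking again.
- **Cover height:** the final check was by bar size and top-edge radius. It fits fully home better than 7 mm too high, but the circle fit was rough, with about 1 mm residual.

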